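# Stir the freshly waxed wooden beads

### The arm

A 6-joint arm with a two-finger parallel gripper is mounted at the origin on a cart in front of the work surface, level with it; the furniture and walls round the work are solid. World frame = base frame: x ahead of the robot, y to its left, z up, the work surface at z = 0. Lengths are in m, angles in rad, forces in N, time in s.
With the tool pointing down it reaches from about 0.375 to 0.975 m from the base axis. Payload 3.8 kg.
Tool frame: the origin (TCP) lies between the finger pads; the fingertips stand 22 mm ahead of it and the grasp point (between the pads) lies 3 mm ahead of it (bot.finger_overhang is the distance from the TCP to the fingertips, in m); x points along the fingers, y is the direction in which the jaws open and shut, and the axes are right-handed (so a half turn about x gives the same grasp; the last joint's range is limited). The gripper opens to 85 mm and grips with 20 to 120 N. Pads are 22 mm wide; open, the fingers measure 114 mm over their backs; the gripper's body (76 mm by 85 mm) begins 54 mm behind the grasp point. The pads swing forward as they close: fully open they stand 13 mm farther back than shut.
Start: joints at [-1.18, 0.264, 1.604, -0, 1.274, -0.037], TCP at [0.28, -0.614, 0.253] pointing down, gripper open.
Joint ranges: [-2.63, 2.63], [-0.94, 2.18], [0.31, 2.57], [-1.31, 4.45], [0, 2.66], [-2.55, 2.55]. Speed limits (rad/s): [2.57, 2.57, 3.14, 3.14, 3.14, 3.14].

### API

Orientations are given as a rotation vector (axis times angle).
In Python, from workcell import bot gives the robot as it stands. The module is installed in compiled form; this text tells all that it offers.
- The arm moves only by the tool arm_command, never from a script. Its argument "series" is a list that holds one entry, the list of rows, each a list of 7 numbers: the turn, a rotation vector about the tool's x, y, z in rad, then the shift along the tool's x, y, z in cm, then the opening, from 0 (shut) to 1 (fully open). In form: [[[rx, ry, rz, x, y, z, grip], ...]]. A call has 1 to 10 rows; each row shifts and turns the pose as measured when the row begins, along the tool's axes as they then stand; what a row does not reach is not made up. A row lasts 1/10 s, in which the tool goes at most 50 mm and 8.59 degrees, less where a joint would pass 70% of its speed; a pose out of reach is approached as far as the arm can. A call is refused whole if a number of a shift passes 5 or a number of a turn 0.15, either way. A call with a gripper value outside its range is refused whole. The fingers move at their own pace and stop on an object; "newtons" is the grip in N (left out, the last holds). Time passes only in rows, so rows that do not move let the fingers close. It gives the time, the measured TCP pose, the force and the opening at its end, in the units of the state.
- bot.read_state(): the state, without advancing time (a new reading comes with each control period).
- bot.read_camera(name): name is "side" or "top"; returns (picture, depth): 400x640x3 uint8, blue, green, red; 400x640 float32, m along the optical axis (not along the pixel's ray), 0 where there is no reading.
- bot.camera_info(name): a dict with "K" (3x3 intrinsics, pixels), "dist_coeffs" ([k1, k2, p1, p2, k3] as OpenCV has them; the pictures are not rectified), "extrinsics" (4x4, takes a point from camera to world coordinates). Camera axes: x right, y down, z forward; pixel columns grow to the right and rows downward; lengths in m; the calibration is good to about 2 mm. A picture is of the moment at which its call begins. camera_info takes no time and is no camera call.
- bot.finish_job(): hands the job in, once; it reports no verdict.
The state is a dict: "time": time; "q": joint angles; "joint_vel": joint speeds; "joint_torque": joint torques, N m; "tool_pos": TCP position; "tcp_rot": TCP orientation; "wrist_force": force on the tool from outside, world axes, zero at the start; "torque": the same for the moment, N m; "width": opening from 0.0 (shut) to 1.0 (fully open).
Only numpy, scipy, OpenCV 4.12 (cv2) and the standard library are available. Lean on these libraries where they do the work, as an engineer would, in place of code of your own. Each camera call takes 0.05 s, during which the arm holds its last target.

### The job

The waxed wooden beads in the round tub must not stick where they lie: lift the batten off the tub and, keeping it level, lay it flat on the bench; then take the stirring stick from its forked rest, and with its tip down among the beads stir in wide rounds near the wall, clockwise as seen from above, two full rounds or more, until most of the beads have changed place by more than half a bead's width. Finally hang the stick back upright by its collar in the forked rest. Keep all beads in the tub and the fingers off them, and do not shift the bottle, tin, block plane or sanding block.

Things in the scene. Friction and masses are not known exactly. Their poses are not given: they have to be found in the camera images.
- tub: round open grey plastic tub fixed on a plywood foot 170x170x12 mm, left or right of the middle (the rest is on the other side); origin on the bench under its centre, x away from the robot, y to its left (never turned). Rim at z 77 mm, outer radius 72, inner 68 mm; inner floor at z 17 mm, inner radius 64 mm; wall 4 mm, nearly upright
- batten: plain square wooden bar 31x165x31 mm, about 0.08 kg, at first lying across the tub's rim over its middle; origin at the centre of its underside, y along its length, z up
- stirrer: wooden stirring stick, at first hanging upright in the rest. Origin at the centre of the collar's underside, z up along the stick. Below: a round rod 14 mm in diameter, 125 mm long. Collar: disc 32 mm in diameter, 8 mm thick (z 0 to 8 mm). Above it: a square dark handle 24x24 mm (sides along x and y), from z 8 to 63 mm. Held loosely or high up it swivels when beads press on the rod
- stirrer_tip (a point): the centre of the lower end of the stick's rod, 125 mm below the collar's underside
- rest: fixed wooden stand for the stick; origin on the bench below the seat, x pointing into the slot. Foot x -40 to 80, y +-45, 15 mm high; upright post at x 43 to 65, y +-28; on it a level fork of two prongs 14 mm thick, x -25 to 65, y +-10 to +-28: slot 20 mm wide, open toward -x. Prong tops at z 150; lips at their front ends (x -25 to -19) are 5 mm higher, nothing else is.
- rest_seat (a point): point on the slot's middle line, level with the prong tops (150 mm above the rest's origin), where the middle of the collar's underside belongs: the collar lies on the prongs behind the lips, the rod hangs in the slot
- bead_0: a waxed, slippery turned wooden bead, barrel-shaped, 26 mm across and 24 mm high with a drilled hole along its z; origin at its centre
- bead_1: a waxed, slippery turned wooden bead, barrel-shaped, 26 mm across and 24 mm high with a drilled hole along its z; origin at its centre
- bead_2: a waxed, slippery turned wooden bead, barrel-shaped, 26 mm across and 24 mm high with a drilled hole along its z; origin at its centre
- bead_3: a waxed, slippery turned wooden bead, barrel-shaped, 26 mm across and 24 mm high with a drilled hole along its z; origin at its centre
- bead_4: a waxed, slippery square wooden bead, 23x23x24 mm with a drilled hole along its z; origin at its centre
- bead_5: a waxed, slippery square wooden bead, 23x23x24 mm with a drilled hole along its z; origin at its centre
- bottle: bystander: upright closed bottle, 69 mm in diameter, 207 mm high, standing between tub and rest; origin at the centre of its underside
- tin: bystander: round tin, 69 mm in diameter, 59 mm high; origin at the centre of its underside
- plane: bystander: wooden block plane 52x150x80 mm, length along its y; origin at the centre of its underside
- sander: bystander: sanding block 60x97x26 mm, length along its y; origin at the centre of its underside
There are look-alikes about, which are no part of the job. There is more than one size of the batten; the one meant has the size given above.

How it is judged:
On the way, in this order (a step that is already met when the one before it is completed fails the run):
1. the batten lies flat on the bench, let go (angle between batten's own y axis and vertical between 1.47 and 1.67 rad and height (world z) of batten below 0.036 m and linear speed of batten below 0.02 m/s and contact force between the fingers and batten below 0.1 N), for 0.1 s.
2. the held stick, its tip down among the beads, passes the far side (away from the robot) of the tub (x of stirrer_tip in the frame of tub above 0.014 m and y of stirrer_tip in the frame of tub between -0.014 and 0.014 m and z of stirrer_tip in the frame of tub below 0.047 m and contact force between the fingers and stirrer above 0.5 N), for 0.02 s.
3. the held stick, its tip down among the beads, passes the right side of the tub (y of stirrer_tip in the frame of tub below -0.014 m and x of stirrer_tip in the frame of tub between -0.014 and 0.014 m and z of stirrer_tip in the frame of tub below 0.047 m and contact force between the fingers and stirrer above 0.5 N), for 0.02 s.
4. the held stick, its tip down among the beads, passes the near side of the tub (x of stirrer_tip in the frame of tub below -0.014 m and y of stirrer_tip in the frame of tub between -0.014 and 0.014 m and z of stirrer_tip in the frame of tub below 0.047 m and contact force between the fingers and stirrer above 0.5 N), for 0.02 s.
5. the held stick, its tip down among the beads, passes the left side of the tub (y of stirrer_tip in the frame of tub above 0.014 m and x of stirrer_tip in the frame of tub between -0.014 and 0.014 m and z of stirrer_tip in the frame of tub below 0.047 m and contact force between the fingers and stirrer above 0.5 N), for 0.02 s.
6. the held stick, its tip down among the beads, passes the far side (away from the robot) of the tub (all of step 2), for 0.02 s.
At the end, for the whole second after the job is handed in: All six beads are in the tub, at least four of them more than 15 mm from where they began; the stick hangs upright (within 0.12 rad) with its collar's underside within 10 mm of the rest's seat; the batten lies flat (its length level within 0.1 rad) on the bench, off the tub; all at rest (horizontal distance between each of bead_0, bead_1, bead_2, bead_3, bead_4, bead_5 and tub below 0.062 m and height (world z) of each of bead_0, bead_1, bead_2, bead_3, bead_4, bead_5 below 0.07 m and (distance of each of bead_0, bead_1, bead_2, bead_3 from where it was at the start of the episode above 0.015 m or distance of each of bead_0, bead_1, bead_2, bead_4 from where it was at the start of the episode above 0.015 m or distance of each of bead_0, bead_1, bead_2, bead_5 from where it was at the start of the episode above 0.015 m or distance of each of bead_0, bead_1, bead_3, bead_4 from where it was at the start of the episode above 0.015 m or distance of each of bead_0, bead_1, bead_3, bead_5 from where it was at the start of the episode above 0.015 m or distance of each of bead_0, bead_1, bead_4, bead_5 from where it was at the start of the episode above 0.015 m or distance of each of bead_0, bead_2, bead_3, bead_4 from where it was at the start of the episode above 0.015 m or distance of each of bead_0, bead_2, bead_3, bead_5 from where it was at the start of the episode above 0.015 m or distance of each of bead_0, bead_2, bead_4, bead_5 from where it was at the start of the episode above 0.015 m or distance of each of bead_0, bead_3, bead_4, bead_5 from where it was at the start of the episode above 0.015 m or distance of each of bead_1, bead_2, bead_3, bead_4 from where it was at the start of the episode above 0.015 m or distance of each of bead_1, bead_2, bead_3, bead_5 from where it was at the start of the episode above 0.015 m or distance of each of bead_1, bead_2, bead_4, bead_5 from where it was at the start of the episode above 0.015 m or distance of each of bead_1, bead_3, bead_4, bead_5 from where it was at the start of the episode above 0.015 m or distance of each of bead_2, bead_3, bead_4, bead_5 from where it was at the start of the episode above 0.015 m) and distance between stirrer and rest_seat below 0.01 m and angle between stirrer's own z axis and vertical below 0.12 rad and angle between batten's own y axis and vertical between 1.47 and 1.67 rad and height (world z) of batten below 0.036 m and linear speed of batten below 0.02 m/s and linear speed of each of stirrer, bead_0, bead_1, bead_2, bead_3, bead_4, bead_5 below 0.03 m/s); the robot touches nothing.
It fails at once if a bead leaves the tub (horizontal distance between any of bead_0, bead_1, bead_2, bead_3, bead_4, bead_5 and tub above 0.085 m).
It fails at once if the fingers touch a bead (contact force between the fingers and bead_0 above 1 N or contact force between the fingers and bead_1 above 1 N or contact force between the fingers and bead_2 above 1 N or contact force between the fingers and bead_3 above 1 N or contact force between the fingers and bead_4 above 1 N or contact force between the fingers and bead_5 above 1 N).
It fails at once if the batten tips more than about 35 degrees from level (angle between batten's own y axis and vertical below 0.96 rad or angle between batten's own y axis and vertical above 2.18 rad).
It fails at once if a bystander (bottle, tin, block plane, sanding block) is shifted more than 20 mm or tipped (distance of any of bottle, tin, plane, sander from where it was at the start of the episode above 0.02 m or angle between any of bottle, tin, plane, sander's own z axis and vertical above 0.3 rad).
It also fails if it takes over 72 s, if anything falls off the work surface, if the arm or the gripper's body presses on something with over 40 N, if the wrist force passes 120 N, or if a joint passes its speed limit or range.

## Working session

There is one attempt and no reset: what is moved stays moved. The work goes in short steps, Python scripts to look and compute and a tool call to move; the robot and the scene stay as the last step left them, time stands still between calls to the robot, and variables do not carry over. Pictures are saved under pics/ and viewed, and the job is handed in when it is done.

Besides the shell and the picture viewer there is one more tool, called in YAML: its name, and indented under it one key for each argument. arm_command: Moves the arm, as the interface text tells. Its arguments: {"type":"object","properties":{"series":{"type":"array"},"newtons":{"type":"number"}},"required":["series"]}

```bash
mkdir -p pics; cat > h.py <<'E'
import numpy as np, cv2
from workcell import bot
def snap(n,f):
    im,d=bot.read_camera(n); cv2.imwrite(f'pics/{f}.png',im); np.save(f'pics/{f}.npy',d); return im,d
def world(n,f,pts):
    d=np.load(f'pics/{f}.npy'); i=bot.camera_info(n); K=np.array(i['K'],float);D=np.array(i['dist_coeffs'],float);E=np.array(i['extrinsics'])
    p=np.array(pts,float); u=cv2.undistortPoints(p.reshape(-1,1,2),K,D).reshape(-1,2)
    z=np.array([d[int(round(y)),int(round(x))] for x,y in p])
    c=np.c_[u*z[:,None],z]; return c@E[:3,:3].T+E[:3,3]
def cloud(n,f):
    d=np.load(f'pics/{f}.npy'); ys,xs=np.mgrid[:400,:640]
    return world(n,f,np.c_[xs.ravel(),ys.ravel()]).reshape(400,640,3)
def crop(f,x0,y0,x1,y1,k,o):
    im=cv2.imread(f'pics/{f}.png')[y0:y1,x0:x1]; cv2.imwrite(f'pics/{o}.png',cv2.resize(im,None,fx=k,fy=k,interpolation=cv2.INTER_CUBIC))
E
python3 - <<'E'
from h import *
for n in('top','side'):
    snap(n,n+'0'); print(n,bot.camera_info(n)['extrinsics'])
s=bot.read_state(); print(s)
E
```

```text
top [[ 1.84398313e-03 -9.96569837e-01  8.27354779e-02  4.25274739e-01]
 [-9.99997814e-01 -1.75608219e-03  1.13519092e-03 -4.52098855e-03]
 [-9.86006736e-04 -8.27373903e-02 -9.96570897e-01  1.31612068e+00]
 [ 0.00000000e+00  0.00000000e+00  0.00000000e+00  1.00000000e+00]]
side [[-0.97305854 -0.14521937  0.17907653  0.29706694]
 [-0.23054088  0.62235489 -0.74801423  0.90902233]
 [-0.002823   -0.7691461  -0.63906675  0.91101008]
 [ 0.          0.          0.          1.        ]]
{'time': 0.1, 'q': array([-1.17989129e+00,  2.64694570e-01,  1.60524119e+00, -2.52317609e-05,
        1.27369964e+00, -3.69346279e-02]), 'joint_vel': array([-1.45151231e-03, -7.80975029e-05, -2.61908206e-03,  3.52877087e-04,
        1.24476573e-03,  1.15941328e-03]), 'joint_torque': array([ 5.82540033e-04, -5.16708148e+01, -3.68589091e+01, -6.30525324e-05,
        6.29860297e-03, -1.09934479e-05]), 'tool_pos': array([ 0.27979653, -0.61360176,  0.25207316]), 'tcp_rot': array([ 1.98545157,  0.43345824, -1.98623069]), 'wrist_force': array([ 0.02922571,  0.47385809, -0.05145757]), 'torque': array([-0.00297307,  0.05803873,  0.0308936 ]), 'width': 0.998999382356728}
```

View pics/top0.png

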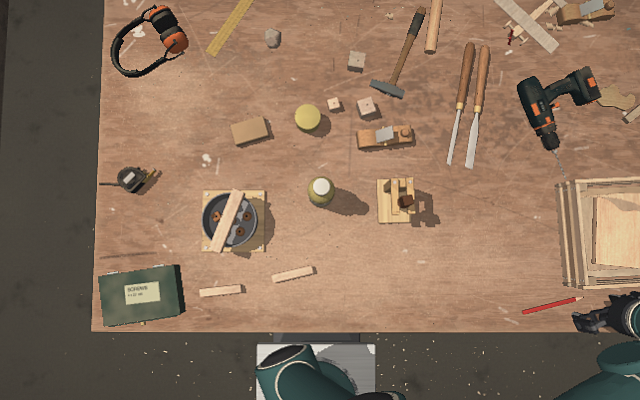

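View pics/side0.png

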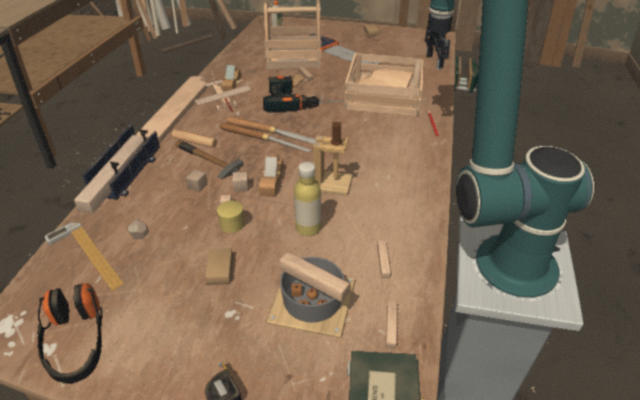

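Top view: the tub is at (232,220) with the bar across it at (228,221). The bars at (221,291) and (293,274) are shorter, thinner look-alikes lying on the bench. The stick's dark handle is in the rest near (405,200). The bottle is at (320,190), the tin at (307,117), the plane at (385,136), with another plane at (585,12), and the sander at (250,130). The batten meant is the bar on the tub.

```bash
python3 - <<'E'
from h import *
crop('top0',180,160,440,310,3,'c0')
C=cloud('top','top0'); 
print(C[380 if 0 else 300,400], C[250,300])
def box(x0,y0,x1,y1,zl,zh):
    P=C[y0:y1,x0:x1].reshape(-1,3); m=(P[:,2]>zl)&(P[:,2]<zh); return P[m]
def rect(P,nm):
    r=cv2.minAreaRect((P[:,:2]*1000).astype(np.float32)); print(nm,len(P),np.round(r[0],1),np.round(r[1],1),round(r[2],1),'z',np.round(np.percentile(P[:,2],[5,50,95])*1000))
rect(box(195,180,270,260,.092,.13),'batten')
rect(box(195,180,270,260,.068,.085),'rim')
rect(box(195,180,270,260,.006,.016),'foot')
rect(box(370,170,420,230,.135,.165),'prongs')
rect(box(370,170,420,230,.18,.25),'handle')
rect(box(370,170,420,230,.008,.02),'restfoot')
rect(box(300,160,345,230,.1,.25),'bottle')
rect(box(285,95,330,140,.05,.08),'tin')
rect(box(225,110,275,150,.018,.035),'sander')
rect(box(350,110,420,160,.03,.1),'plane')
rect(box(195,280,250,305,.008,.05),'b1')
rect(box(265,260,320,290,.008,.05),'b2')
rect(box(95,260,190,330,.02,.2),'screwbox')
E
```

```text
[ 0.26866371 -0.22824432  0.00315217] [0.40287621 0.04245369 0.00918673]
batten 875 [479.7 227. ] [ 31.9 165.1] 69.1 z [102. 109. 112.]
rim 304 [483.7 226.5] [141.8 142.5] 36.0 z [71. 77. 83.]
foot 1414 [486.  226.8] [216.5 199. ] 0.4 z [ 8. 13. 16.]
prongs 589 [ 538.9 -211.9] [89.2 57.2] 1.7 z [138. 150. 157.]
handle 134 [ 523.4 -213.2] [23.9 26.1] 13.4 z [189. 213. 217.]
restfoot 725 [ 536.7 -212.1] [123.1  91.8] 1.8 z [11. 15. 19.]
bottle 613 [554.3 -11.7] [66.3 66.9] 46.7 z [132. 154. 210.]
tin 529 [760.4  24.5] [67.7 68.1] 66.2 z [55. 60. 64.]
sander 739 [731.2 184.5] [60.  94.8] 16.8 z [23. 28. 32.]
plane 985 [ 739.  -183.3] [102.  148.7] 5.4 z [33. 42. 72.]
b1 342 [288.1 243.7] [ 59.3 131.7] 3.7 z [15. 21. 26.]
b2 333 [341.8  64.4] [ 32.5 110.7] 20.0 z [17. 21. 25.]
screwbox 4304 [283.1 459.1] [148.9 205.2] 9.0 z [54. 60. 64.]
```

View pics/c0.png

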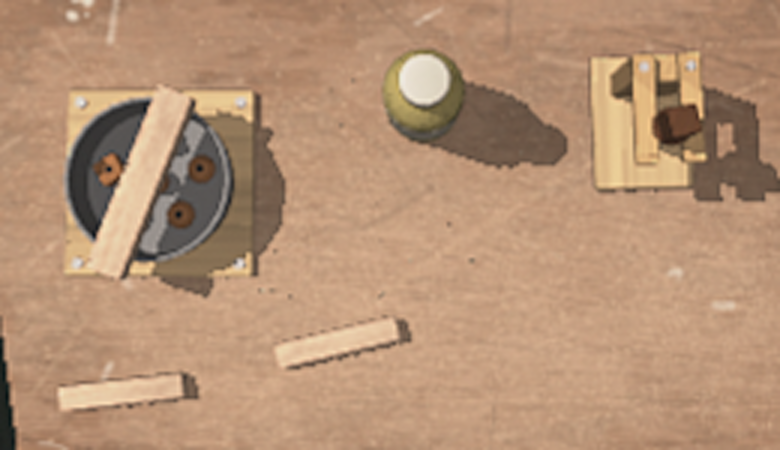

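```bash
cat >> h.py <<'E'
from scipy.spatial.transform import Rotation as Ro
def down(yaw_jaw):  # tool x down, tool y (jaw) at yaw
    c,s=np.cos(yaw_jaw),np.sin(yaw_jaw); x=np.array([0,0,-1.]); y=np.array([c,s,0]); return Ro.from_matrix(np.c_[x,y,np.cross(x,y)])
def delta(pos,jaw,s=None):
    s=s or bot.read_state(); R=Ro.from_rotvec(s['tcp_rot']); best=None
    for k in (0,np.pi):
        T=down(jaw+k); r=(R.inv()*T).as_rotvec()
        if best is None or np.linalg.norm(r)<np.linalg.norm(best[0]): best=(r,T)
    d=np.array(pos)-s['tool_pos']
    print('pos',np.round(s['tool_pos']*1000,1),'jaw yaw',np.round(np.degrees(np.arctan2(*R.as_matrix()[[1,0],1])),1),'downerr',np.round(R.as_matrix()[:,0],3),'q6',round(s['q'][5],2),'w',round(s['width'],3),'t',round(s['time'],2))
    print('turn',np.round(best[0],3),'shift cm now-axes',np.round(R.inv().apply(d)*100,2),'target-axes',np.round(best[1].inv().apply(d)*100,2))
    print('tool axes y,z in world', np.round(R.as_matrix()[:,1],2),np.round(R.as_matrix()[:,2],2))
E
python3 - <<'E'
from h import *
C=cloud('top','top0')
P=C[170:230,370:425].reshape(-1,3)
for zl in(.2,.206,.210):
    Q=P[(P[:,2]>zl)&(P[:,2]<.23)]; print(zl,len(Q),Q.mean(0),cv2.minAreaRect((Q[:,:2]*1000).astype(np.float32)))
S=cloud('side','side0'); Q=S.reshape(-1,3)
Q=Q[(abs(Q[:,0]-.52)<.05)&(abs(Q[:,1]+.21)<.05)&(Q[:,2]>.19)&(Q[:,2]<.23)]
print(len(Q),Q.min(0),Q.max(0)); T=Q[Q[:,2]>.208]; print(len(T),T.mean(0),cv2.minAreaRect((T[:,:2]*1000).astype(np.float32)))
from scipy.optimize import least_squares
P=C[180:260,195:270].reshape(-1,3); P=P[(P[:,2]>.073)&(P[:,2]<.081)]
f=least_squares(lambda a:np.hypot(P[:,0]-a[0],P[:,1]-a[1])-.070,[.484,.227],loss='soft_l1',f_scale=.003); print('tub',f.x)
delta([.48,.227,.2],np.radians(69.1))
crop('side0',300,110,370,200,6,'c1'); crop('side0',260,230,360,340,5,'c2')
E
```

```text
0.2 114 [ 0.52290794 -0.2119572   0.21278125] ((523.4947509765625, -213.3472137451172), (23.62784194946289, 25.984426498413086), 14.660011291503906)
0.206 109 [ 0.52290717 -0.2122262   0.21318211] ((523.41650390625, -212.85205078125), (24.095067977905273, 23.79249382019043), 18.259319305419922)
0.21 98 [ 0.52285984 -0.21262921  0.21368747] ((523.57568359375, -213.04457092285156), (23.56729507446289, 23.728137969970703), 16.099096298217773)
90 [ 0.50678435 -0.22416439  0.1903676 ] [ 0.53276702 -0.19451928  0.21339925]
37 [ 0.5194496  -0.21041953  0.2101582 ] ((519.2724609375, -209.96058654785156), (21.783166885375977, 27.07122802734375), 12.140104293823242)
tub [0.48355648 0.22619554]
pos [ 279.8 -613.6  252.1] jaw yaw -65.5 downerr [-0.001  0.002 -1.   ] q6 -0.04 w 0.999 t 0.1
turn [0.793 0.001 0.002] shift cm now-axes [  5.35 -68.17 -53.09] target-axes [  5.21 -85.67  11.28]
tool axes y,z in world [ 0.41 -0.91 -0.  ] [-0.91 -0.41 -0.  ]
```

```bash
python3 -c "
import cv2,numpy as np
a=cv2.imread('pics/c1.png');b=cv2.imread('pics/c2.png');a=cv2.resize(a,(330,424));b=cv2.resize(b,(385,424));cv2.imwrite('pics/c3.png',np.hstack([a,b]))"
```

```text
(no output)
```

View pics/c3.png

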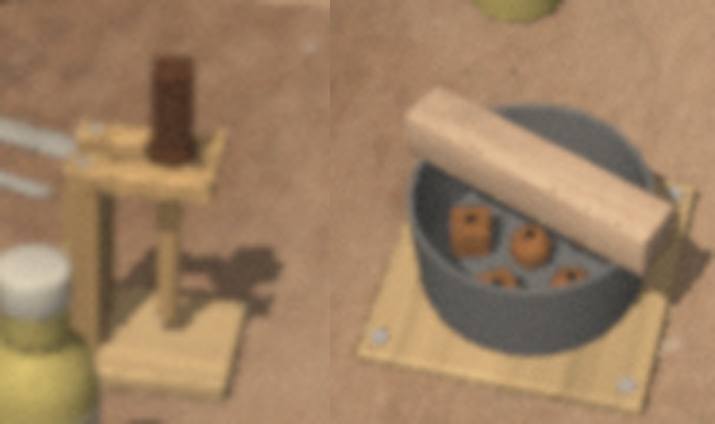

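The side view shows the stick hanging in the fork, whose slot opens toward the robot (right in that picture). The batten is a square bar across the rim with beads beneath it. It measures 31.9x165 mm at z 109, which matches the description.

```bash
cat >> h.py <<'E'
def rows(pos,jawdeg,turn_sign=0,vmax=4.8,wmax=.145,nmax=60,g=1,s=None):
    s=s or bot.read_state(); R=Ro.from_rotvec(s['tcp_rot']); p=np.array(s['tool_pos']); pos=np.array(pos)
    c=[]
    for k in(0,np.pi):
        T=down(np.radians(jawdeg)+k); c.append(((R.inv()*T).as_rotvec(),T))
    r,T=min(c,key=lambda a:np.linalg.norm(a[0])) if turn_sign==0 else [a for a in c if True][0 if turn_sign>0 else 1]
    n=max(1,int(np.ceil(max(np.abs(pos-p).max()*100/vmax*1.0,np.linalg.norm(pos-p)*100/vmax,np.linalg.norm(r)/wmax))))
    q=R
    print('n',n,'turn',np.round(r,3))
    for i in range(n):
        d=q.inv().apply((pos-p)/n)*100
        print([round(float(v),3) for v in r/n]+[round(float(v),2) for v in d]+[g]); q=q*Ro.from_rotvec(r/n)
E
python3 - <<'E'
from h import *
rows([.4797,.227,.26],69.1,1)
E
```

```text
n 19 turn [-2.349e+00 -2.000e-03  1.000e-03]
[-0.124, -0.0, 0.0, -0.03, -3.59, -2.79, 1]
[-0.124, -0.0, 0.0, -0.03, -3.22, -3.21, 1]
[-0.124, -0.0, 0.0, -0.04, -2.8, -3.59, 1]
[-0.124, -0.0, 0.0, -0.04, -2.33, -3.9, 1]
[-0.124, -0.0, 0.0, -0.04, -1.83, -4.16, 1]
[-0.124, -0.0, 0.0, -0.04, -1.31, -4.36, 1]
[-0.124, -0.0, 0.0, -0.04, -0.76, -4.48, 1]
[-0.124, -0.0, 0.0, -0.04, -0.2, -4.54, 1]
[-0.124, -0.0, 0.0, -0.04, 0.36, -4.53, 1]
[-0.124, -0.0, 0.0, -0.04, 0.92, -4.45, 1]
[-0.124, -0.0, 0.0, -0.04, 1.46, -4.31, 1]
[-0.124, -0.0, 0.0, -0.04, 1.98, -4.09, 1]
[-0.124, -0.0, 0.0, -0.04, 2.47, -3.82, 1]
[-0.124, -0.0, 0.0, -0.04, 2.92, -3.48, 1]
[-0.124, -0.0, 0.0, -0.04, 3.33, -3.1, 1]
[-0.124, -0.0, 0.0, -0.04, 3.69, -2.66, 1]
[-0.124, -0.0, 0.0, -0.04, 3.99, -2.19, 1]
[-0.124, -0.0, 0.0, -0.04, 4.23, -1.68, 1]
[-0.124, -0.0, 0.0, -0.04, 4.4, -1.15, 1]
```

arm_command:
  series:
    - [[-0.124,0,0,0,-3.6,-2.8,1],[-0.124,0,0,0,-3.2,-3.2,1],[-0.124,0,0,0,-2.8,-3.6,1],[-0.124,0,0,0,-2.3,-3.9,1],[-0.124,0,0,0,-1.8,-4.2,1],[-0.124,0,0,0,-1.3,-4.4,1],[-0.124,0,0,0,-0.8,-4.5,1],[-0.124,0,0,0,-0.2,-4.5,1],[-0.124,0,0,0,0.4,-4.5,1],[-0.124,0,0,0,0.9,-4.4,1]]

```text
time: 1.1
tool_pos: [0.3754, -0.1573, 0.2463]
tcp_rot: [1.113, 1.28, -1.107]
wrist_force: [1.0, 0.1, -0.2]
width: 1.0
```

```bash
python3 - <<'E'
from h import *
delta([.4797,.227,.26],np.radians(69.1))
rows([.4797,.227,.24],69.1,0)
E
```

```text
pos [ 375.4 -157.3  246.3] jaw yaw 7.8 downerr [-0.005  0.008 -1.   ] q6 -0.6 w 1.0 t 1.1
turn [-1.07e+00 -1.00e-02 -1.00e-03] shift cm now-axes [ -1.09  15.53 -36.68] target-axes [-1.37 39.62 -3.96]
tool axes y,z in world [ 0.99  0.14 -0.  ] [ 0.14 -0.99 -0.01]
n 9 turn [-1.07e+00 -1.00e-02 -1.00e-03]
[-0.119, -0.001, -0.0, 0.1, 1.73, -4.07, 1]
[-0.119, -0.001, -0.0, 0.1, 2.2, -3.84, 1]
[-0.119, -0.001, -0.0, 0.09, 2.64, -3.55, 1]
[-0.119, -0.001, -0.0, 0.09, 3.04, -3.21, 1]
[-0.119, -0.001, -0.0, 0.08, 3.4, -2.83, 1]
[-0.119, -0.001, -0.0, 0.08, 3.71, -2.41, 1]
[-0.119, -0.001, -0.0, 0.08, 3.97, -1.95, 1]
[-0.119, -0.001, -0.0, 0.07, 4.18, -1.47, 1]
[-0.119, -0.001, -0.0, 0.07, 4.32, -0.96, 1]
```

arm_command:
  series:
    - [[-0.119,0,0,0,1.7,-4.1,1],[-0.119,0,0,0,2.2,-3.8,1],[-0.119,0,0,0,2.6,-3.6,1],[-0.119,0,0,0,3.0,-3.2,1],[-0.119,0,0,0,3.4,-2.8,1],[-0.119,0,0,0,3.7,-2.4,1],[-0.119,0,0,0,4.0,-2.0,1],[-0.119,0,0,0,4.2,-1.5,1],[-0.119,0,0,0,4.3,-1.0,1],[0,0,0,0,0,0,1]]

```text
time: 2.1
tool_pos: [0.4677, 0.2511, 0.2467]
tcp_rot: [0.25, 1.562, -0.237]
wrist_force: [0.4, -0.6, 0.5]
width: 0.998
```

```bash
python3 - <<'E'
from h import *
delta([.4797,.227,.15],np.radians(69.1))
rows([.4797,.227,.15],69.1,0)
E
```

```text
pos [467.7 251.1 246.7] jaw yaw 72.2 downerr [-0.004  0.009 -1.   ] q6 -0.82 w 0.998 t 2.1
turn [ 0.055 -0.007 -0.007] shift cm now-axes [ 9.64 -1.99  1.94] target-axes [ 9.67 -1.82  1.98]
tool axes y,z in world [0.31 0.95 0.01] [ 0.95 -0.31 -0.01]
n 3 turn [ 0.055 -0.007 -0.007]
[0.018, -0.002, -0.002, 3.21, -0.66, 0.65, 1]
[0.018, -0.002, -0.002, 3.22, -0.65, 0.65, 1]
[0.018, -0.002, -0.002, 3.22, -0.63, 0.66, 1]
```

arm_command:
  series:
    - [[0.018,-0.002,-0.002,2.5,-0.7,0.7,1],[0.018,-0.002,-0.002,3.0,-0.6,0.6,1],[0.018,-0.002,-0.002,3.0,-0.6,0.6,1],[0,0,0,0.5,0,0,1],[0,0,0,0,0,0,1]]

```text
time: 2.6
tool_pos: [0.4788, 0.2275, 0.1538]
tcp_rot: [0.286, 1.553, -0.286]
wrist_force: [0.4, 0.4, 0.7]
width: 1.0
```

```bash
python3 - <<'E'
from h import *
delta([.4797,.227,.103],np.radians(69.1))
snap('side','s1'); crop('s1',240,150,400,350,3,'s1c')
E
```

```text
pos [478.8 227.5 153.8] jaw yaw 69.1 downerr [-0.001 -0.    -1.   ] q6 -0.81 w 1.0 t 2.6
turn [ 0.    -0.001  0.001] shift cm now-axes [ 5.08 -0.01  0.11] target-axes [ 5.08 -0.01  0.1 ]
tool axes y,z in world [ 0.36  0.93 -0.  ] [ 0.93 -0.36 -0.  ]
```

View pics/s1c.png

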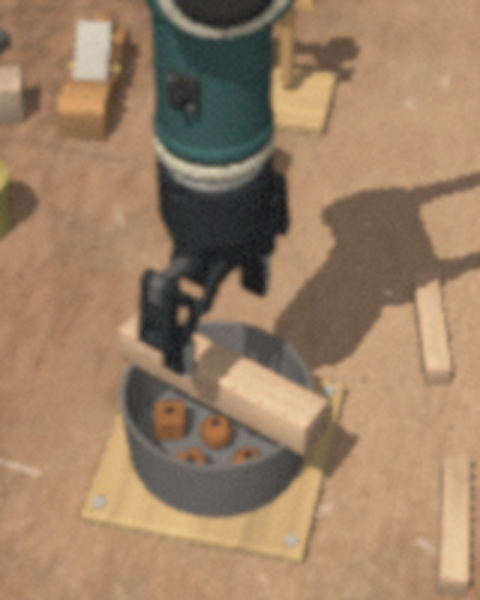

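The open fingers are above the middle of the bar and aligned across it. I'll descend and close.

arm_command:
  series:
    - [[0,0,0,2.5,0,0.1,1],[0,0,0,2.0,0,0,1],[0,0,0,0.4,0,0,1],[0,0,0,0,0,0,1]]

```text
time: 3.05
tool_pos: [0.4843, 0.2291, 0.1117]
tcp_rot: [0.291, 1.543, -0.281]
wrist_force: [0.6, -0.9, -0.4]
width: 1.002
```

```bash
python3 - <<'E'
from h import *
delta([.4797,.227,.103],np.radians(69.1))
E
```

```text
pos [484.3 229.1 111.7] jaw yaw 69.1 downerr [ 0.01   0.005 -1.   ] q6 -0.81 w 1.002 t 3.05
turn [ 0.     0.007 -0.008] shift cm now-axes [ 0.87 -0.37 -0.36] target-axes [ 0.87 -0.36 -0.35]
tool axes y,z in world [0.36 0.93 0.01] [ 0.93 -0.36  0.01]
```

arm_command:
  series:
    - [[0,0.007,-0.008,0.7,-0.3,-0.3,1],[0,0,0,0.1,0,0,1],[0,0,0,0,0,0,0],[0,0,0,0,0,0,0],[0,0,0,0,0,0,0],[0,0,0,0,0,0,0],[0,0,0,0,0,0,0]]
  newtons: 50

```text
time: 3.75
tool_pos: [0.4836, 0.229, 0.1089]
tcp_rot: [0.289, 1.545, -0.282]
wrist_force: [0.6, 0.3, -0.8]
width: 0.35
```

```bash
python3 - <<'E'
from h import *
delta([.4797,.227,.103],np.radians(69.1))
print(bot.read_state()['wrist_force'])
rows([.4797,.227,.27],69.1)
E
```

```text
pos [483.6 229.  108.9] jaw yaw 69.1 downerr [ 0.008  0.003 -1.   ] q6 -0.81 w 0.35 t 3.75
turn [ 0.001  0.006 -0.005] shift cm now-axes [ 0.59 -0.32 -0.29] target-axes [ 0.59 -0.32 -0.29]
tool axes y,z in world [0.36 0.93 0.01] [ 0.93 -0.36  0.01]
[ 0.55846624  0.28808905 -0.76870755]
n 4 turn [ 0.001  0.006 -0.005]
[0.0, 0.002, -0.001, -4.03, -0.06, -0.05, 1]
[0.0, 0.002, -0.001, -4.03, -0.06, -0.05, 1]
[0.0, 0.002, -0.001, -4.03, -0.07, -0.06, 1]
[0.0, 0.002, -0.001, -4.03, -0.07, -0.07, 1]
```

arm_command:
  series:
    - [[0,0.002,-0.001,-2,0,0,0],[0,0,0,-4,0,0,0],[0,0,0,-4.5,0,0,0],[0,0,0,-4.5,0,0,0],[0,0,0,-2.5,0,0,0],[0,0,0,0,0,0,0]]

```text
time: 4.35
tool_pos: [0.48, 0.2275, 0.2862]
tcp_rot: [0.285, 1.555, -0.287]
wrist_force: [-0.1, 0.2, -1.2]
width: 0.352
```

```bash
python3 - <<'E'
from h import *
rows([.43,-.085,.28],69.1,vmax=4)
snap('side','s2'); crop('s2',200,100,400,350,2.4,'s2c')
E
```

```text
n 8 turn [ 0.    -0.003  0.002]
[0.0, -0.0, 0.0, 0.08, -3.87, 0.81, 1]
[0.0, -0.0, 0.0, 0.08, -3.87, 0.81, 1]
[0.0, -0.0, 0.0, 0.08, -3.87, 0.81, 1]
[0.0, -0.0, 0.0, 0.08, -3.87, 0.81, 1]
[0.0, -0.0, 0.0, 0.08, -3.87, 0.81, 1]
[0.0, -0.0, 0.0, 0.08, -3.87, 0.81, 1]
[0.0, -0.0, 0.0, 0.08, -3.87, 0.81, 1]
[0.0, -0.0, 0.0, 0.08, -3.87, 0.81, 1]
```

View pics/s2c.png

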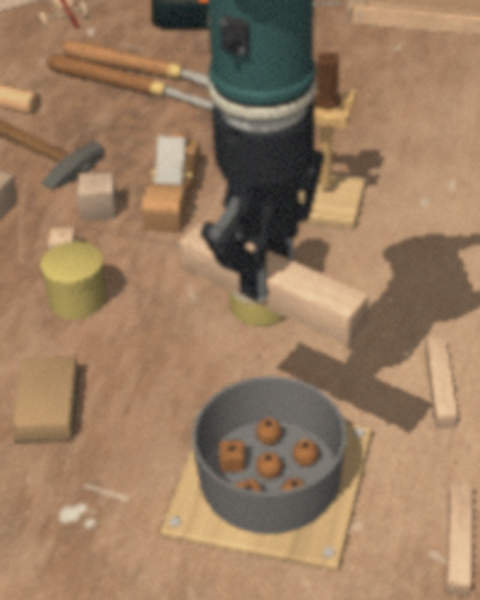

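The batten hangs level and clear of the rim, and all six beads are visible in the tub. I'll carry it across.

arm_command:
  series:
    - [[0,0,0,0,-2,0.8,0],[0,0,0,0,-4,0.8,0],[0,0,0,0,-4,0.8,0],[0,0,0,0,-4,0.8,0],[0,0,0,0,-4,0.8,0],[0,0,0,0,-4,0.8,0],[0,0,0,0,-4,0.8,0],[0,0,0,0,-3,0.8,0],[0,0,0,0,-1.5,0.5,0],[0,0,0,0,0,0,0]]

```text
time: 5.4
tool_pos: [0.422, -0.0921, 0.2602]
tcp_rot: [0.278, 1.593, -0.291]
wrist_force: [-1.0, 0.5, -0.9]
width: 0.352
```

```bash
python3 - <<'E'
from h import *
delta([.43,-.085,.1],np.radians(69.1))
rows([.43,-.085,.1],69.1,vmax=4)
E
```

```text
pos [422.  -92.1 260.2] jaw yaw 69.4 downerr [-0.041 -0.001 -0.999] q6 -1.47 w 0.352 t 5.4
turn [ 0.004 -0.038  0.015] shift cm now-axes [15.97  1.19  1.11] target-axes [16.02  0.95  0.5 ]
tool axes y,z in world [ 0.35  0.94 -0.02] [ 0.93 -0.35 -0.04]
n 5 turn [ 0.004 -0.038  0.015]
[0.001, -0.008, 0.003, 3.19, 0.24, 0.22, 1]
[0.001, -0.008, 0.003, 3.2, 0.23, 0.2, 1]
[0.001, -0.008, 0.003, 3.2, 0.22, 0.17, 1]
[0.001, -0.008, 0.003, 3.2, 0.21, 0.15, 1]
[0.001, -0.008, 0.003, 3.2, 0.2, 0.12, 1]
```

arm_command:
  series:
    - [[0,-0.012,0.005,2.5,0.2,0.2,0],[0,-0.012,0.005,3.5,0.2,0.2,0],[0,-0.01,0.004,3.5,0.2,0.2,0],[0,-0.006,0.002,3.5,0.2,0.1,0],[0,0,0,2.5,0.2,0,0],[0,0,0,0,0,0,0]]

```text
time: 6.0
tool_pos: [0.4237, -0.0795, 0.0918]
tcp_rot: [0.288, 1.561, -0.281]
wrist_force: [0.5, -0.3, -0.9]
width: 0.351
```

```bash
python3 - <<'E'
from h import *
delta([.43,-.085,.036],np.radians(69.1))
snap('side','s3'); crop('s3',200,100,420,300,3,'s3c')
E
```

```text
pos [423.7 -79.5  91.8] jaw yaw 69.3 downerr [-0.008  0.006 -1.   ] q6 -1.46 w 0.351 t 6.0
turn [ 0.003 -0.009 -0.003] shift cm now-axes [ 5.58 -0.3   0.84] target-axes [ 5.58 -0.29  0.79]
tool axes y,z in world [0.35 0.94 0.  ] [ 0.94 -0.35 -0.01]
```

View pics/s3c.png

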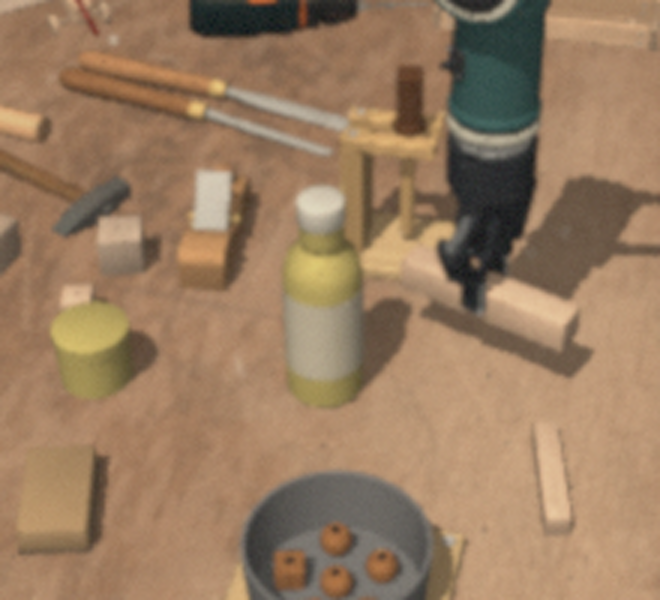

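The batten is level over clear bench between the bottle and the rest. I'll lower it gently.

arm_command:
  series:
    - [[0,-0.009,0,2,0,0.2,0],[0,0,0,2,0,0.2,0],[0,0,0,1,0,0,0],[0,0,0,0,0,0,0],[0,0,0,0,0,0,0]]

```text
time: 6.55
tool_pos: [0.4332, -0.0803, 0.0472]
tcp_rot: [0.284, 1.542, -0.279]
wrist_force: [-0.6, 0.7, -1.1]
width: 0.356
```

```bash
python3 - <<'E'
from h import *
delta([.43,-.085,.033],np.radians(69.1))
E
```

```text
pos [433.2 -80.3  47.2] jaw yaw 69.4 downerr [ 0.01   0.001 -1.   ] q6 -1.46 w 0.356 t 6.55
turn [ 0.005  0.009 -0.005] shift cm now-axes [ 1.41 -0.56 -0.15] target-axes [ 1.42 -0.56 -0.13]
tool axes y,z in world [0.35 0.94 0.  ] [ 0.94 -0.35  0.01]
```

arm_command:
  series:
    - [[0,0.006,0,0.6,0,0,0],[0,0,0,0.6,0,0,0],[0,0,0,0.5,0,0,0],[0,0,0,0.4,0,0,0],[0,0,0,0,0,0,0]]

```text
time: 7.05
tool_pos: [0.4375, -0.0812, 0.0324]
tcp_rot: [0.285, 1.543, -0.279]
wrist_force: [0.2, 0.5, -0.1]
width: 0.349
```

arm_command:
  series:
    - [[0,0.006,0,0.3,0,0,0],[0,0,0,0,0,0,0]]

```text
time: 7.25
tool_pos: [0.4388, -0.0815, 0.032]
tcp_rot: [0.286, 1.549, -0.278]
wrist_force: [0.0, -0.3, -0.7]
width: 0.349
```

arm_command:
  series:
    - [[0,0,0,0,0,0,1],[0,0,0,0,0,0,1],[0,0,0,0,0,0,1],[0,0,0,0,0,0,1],[0,0,0,-1,0,0,1],[0,0,0,-3,0,0,1],[0,0,0,-4.5,0,0,1],[0,0,0,-4.5,0,0,1],[0,0,0,-4.5,0,0,1],[0,0,0,-4.5,0,0,1]]

```text
time: 8.25
tool_pos: [0.431, -0.0809, 0.252]
tcp_rot: [0.288, 1.569, -0.278]
wrist_force: [0.7, -0.7, -0.4]
width: 1.001
```

```bash
python3 - <<'E'
from h import *
snap('top','t4'); snap('side','s4'); crop('s4',200,100,420,300,3,'s4c')
C=cloud('top','t4'); P=C[200:290,300:400].reshape(-1,3); 
P=P[(P[:,2]>.02)&(P[:,2]<.045)&(abs(P[:,0]-.43)<.11)&(abs(P[:,1]+.085)<.08)]
print(len(P),cv2.minAreaRect((P[:,:2]*1000).astype(np.float32)),np.percentile(P[:,2],[5,50,95]))
delta([.522,-.2125,.28],np.radians(90+15))
rows([.5,-.2125,.28],105)
E
```

```text
82 ((442.4452819824219, -49.651893615722656), (175.16119384765625, 30.458545684814453), 13.94477367401123) [0.02713316 0.03135254 0.03508455]
pos [436.  -82.1 258.3] jaw yaw 69.4 downerr [-0.001  0.006 -1.   ] q6 -1.46 w 0.996 t 8.35
turn [-0.621 -0.002 -0.006] shift cm now-axes [-2.25 -9.17 12.63] target-axes [ -2.17 -14.82   4.93]
tool axes y,z in world [0.35 0.94 0.  ] [ 0.94 -0.35 -0.  ]
n 5 turn [-0.621 -0.002 -0.006]
[-0.124, -0.0, -0.001, -0.45, -1.99, 2.11, 1]
[-0.124, -0.0, -0.001, -0.45, -2.24, 1.85, 1]
[-0.124, -0.0, -0.001, -0.44, -2.45, 1.56, 1]
[-0.124, -0.0, -0.001, -0.44, -2.62, 1.25, 1]
[-0.124, -0.0, -0.001, -0.44, -2.76, 0.91, 1]
```

View pics/s4c.png

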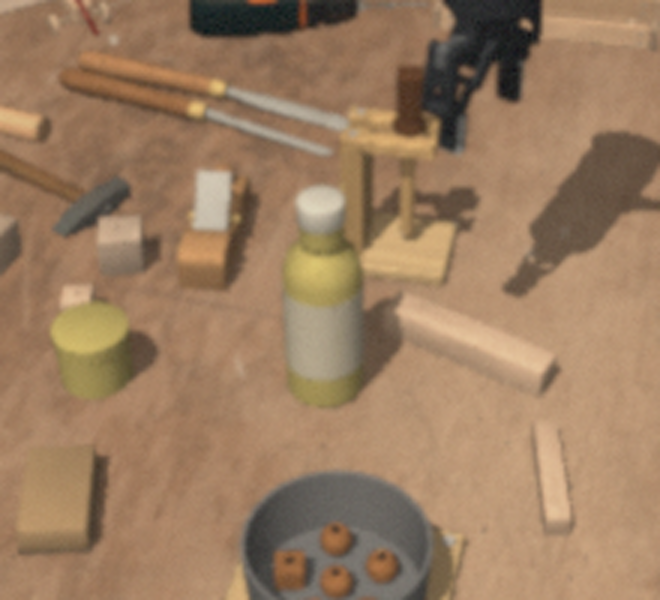

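View pics/t4.png

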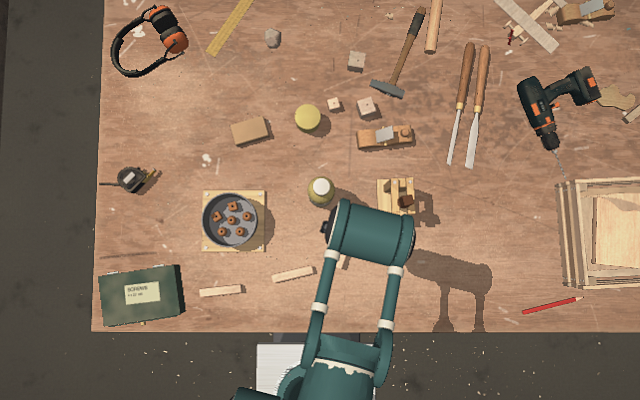

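Step 1 holds: the batten lies flat on the bench, let go. The top view shows all six beads, five in a ring at (232,206), (217,216), (247,217), (223,231), (240,231) and one in the middle at (231,220). Next is the stick.

```bash
python3 - <<'E'
from h import *
rows([.522,-.2125,.28],15,1,vmax=4)
w=world('top','t4',[(232,206),(217,216),(247,217),(223,231),(240,231),(231,220)])
print(np.round((w-[.4835,.2262,0])*1000))
E
```

```text
n 7 turn [ 0.949 -0.005 -0.003]
[0.136, -0.001, -0.0, -0.32, -1.31, 1.8, 1]
[0.136, -0.001, -0.0, -0.32, -1.05, 1.97, 1]
[0.136, -0.001, -0.0, -0.32, -0.78, 2.09, 1]
[0.136, -0.001, -0.0, -0.32, -0.49, 2.18, 1]
[0.136, -0.001, -0.0, -0.31, -0.19, 2.22, 1]
[0.136, -0.001, -0.0, -0.31, 0.11, 2.23, 1]
[0.136, -0.001, -0.0, -0.31, 0.41, 2.19, 1]
[[ 36.  -3.  44.]
 [  9.  36.  43.]
 [  7. -44.  45.]
 [-30.  20.  43.]
 [-30. -26.  43.]
 [ -1.  -1.  40.]]
```

arm_command:
  series:
    - [[0.136,0,0,-0.5,-1.3,1.8,1],[0.136,0,0,-0.4,-1.0,2.0,1],[0.136,0,0,-0.3,-0.8,2.1,1],[0.136,0,0,-0.3,-0.5,2.2,1],[0.136,0,0,-0.3,-0.2,2.2,1],[0.136,0,0,-0.3,0.1,2.2,1],[0.13,0,0,-0.3,0.4,2.2,1],[0,0,0,0,0,0,1]]

```text
time: 9.15
tool_pos: [0.5212, -0.2173, 0.2845]
tcp_rot: [1.044, 1.31, -1.035]
wrist_force: [-0.0, 0.9, 0.1]
width: 0.996
```

```bash
python3 - <<'E'
from h import *
delta([.522,-.2125,.24],np.radians(15))
E
```

```text
pos [ 521.2 -217.3  284.5] jaw yaw 13.1 downerr [ 0.002  0.005 -1.   ] q6 -0.67 w 0.996 t 9.15
turn [-0.034 -0.005 -0.003] shift cm now-axes [ 4.45  0.18 -0.42] target-axes [ 4.45  0.2  -0.44]
tool axes y,z in world [0.97 0.23 0.  ] [ 0.23 -0.97 -0.  ]
```

arm_command:
  series:
    - [[-0.03,-0.005,-0.003,2.0,0.1,-0.4,1],[0,0,0,2.0,0.1,-0.2,1],[0,0,0,0.5,0,0,1],[0,0,0,0,0,0,1]]

```text
time: 9.55
tool_pos: [0.52, -0.2094, 0.2376]
tcp_rot: [1.012, 1.326, -1.012]
wrist_force: [0.1, -0.1, 0.4]
width: 1.0
```

```bash
python3 - <<'E'
from h import *
delta([.522,-.2125,.184],np.radians(15))
snap('side','s5'); crop('s5',280,60,400,180,5,'s5c')
E
```

```text
pos [ 520.  -209.4  237.6] jaw yaw 15.2 downerr [-0.002  0.002 -1.   ] q6 -0.69 w 1.0 t 9.55
turn [ 0.003 -0.002  0.002] shift cm now-axes [5.36 0.12 0.37] target-axes [5.36 0.11 0.36]
tool axes y,z in world [ 0.97  0.26 -0.  ] [ 0.26 -0.97 -0.  ]
```

View pics/s5c.png

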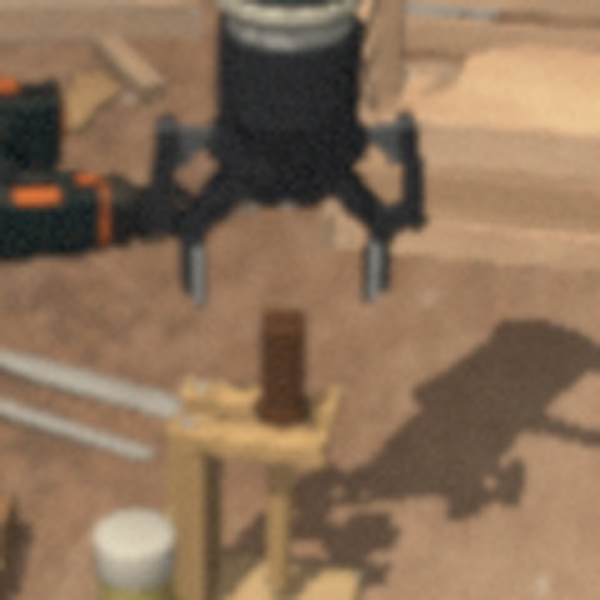

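The jaws straddle the handle evenly. I'll go down and grip it low.

arm_command:
  series:
    - [[0,0,0,2.0,0.05,0.3,1],[0,0,0,2.0,0.05,0.2,1],[0,0,0,1.2,0,0,1],[0,0,0,0,0,0,1]]

```text
time: 10.0
tool_pos: [0.5244, -0.2143, 0.1897]
tcp_rot: [1.011, 1.319, -1.007]
wrist_force: [0.3, 0.8, 0.1]
width: 1.002
```

```bash
python3 - <<'E'
from h import *
delta([.522,-.2125,.184],np.radians(15))
E
```

```text
pos [ 524.4 -214.3  189.7] jaw yaw 15.3 downerr [ 0.005 -0.001 -1.   ] q6 -0.7 w 1.002 t 10.0
turn [ 0.006  0.003 -0.004] shift cm now-axes [ 0.56 -0.18 -0.23] target-axes [ 0.57 -0.18 -0.23]
tool axes y,z in world [0.96 0.26 0.  ] [ 0.26 -0.96  0.  ]
```

arm_command:
  series:
    - [[0,0.004,-0.004,0.5,-0.2,-0.2,1],[0,0,0,0.4,-0.1,-0.1,1],[0,0,0,0,0,0,1]]

```text
time: 10.3
tool_pos: [0.5216, -0.2123, 0.1827]
tcp_rot: [1.011, 1.322, -1.007]
wrist_force: [0.0, 1.1, 0.0]
width: 0.999
```

```bash
python3 - <<'E'
from h import *
delta([.522,-.2125,.184],np.radians(15))
E
```

```text
pos [ 521.6 -212.3  182.7] jaw yaw 15.4 downerr [ 0.003  0.    -1.   ] q6 -0.7 w 0.999 t 10.3
turn [ 0.006  0.    -0.003] shift cm now-axes [-0.13  0.04  0.03] target-axes [-0.13  0.04  0.03]
tool axes y,z in world [0.96 0.27 0.  ] [ 0.27 -0.96  0.  ]
```

arm_command:
  series:
    - [[0,0,0,0,0,0,0],[0,0,0,0,0,0,0],[0,0,0,0,0,0,0],[0,0,0,0,0,0,0],[0,0,0,0,0,0,0],[0,0,0,0,0,0,0]]
  newtons: 110

```text
time: 10.9
tool_pos: [0.5228, -0.2129, 0.1849]
tcp_rot: [1.011, 1.318, -1.006]
wrist_force: [-0.7, -1.0, -0.6]
width: 0.271
```

```bash
python3 - <<'E'
from h import *
delta([.522,-.2125,.184],np.radians(15)); print(bot.read_state()['wrist_force'],bot.read_state()['torque'])
snap('side','s6'); crop('s6',280,60,400,180,5,'s6c')
E
```

```text
pos [ 522.8 -212.9  184.9] jaw yaw 15.4 downerr [ 0.006 -0.001 -1.   ] q6 -0.7 w 0.271 t 10.9
turn [ 0.007  0.003 -0.006] shift cm now-axes [ 0.09 -0.07 -0.06] target-axes [ 0.09 -0.07 -0.05]
tool axes y,z in world [0.96 0.27 0.01] [ 0.27 -0.96  0.  ]
[-0.69093882 -0.98749884 -0.63325439] [-0.03866415 -0.00699238  0.00516559]
```

View pics/s6c.png

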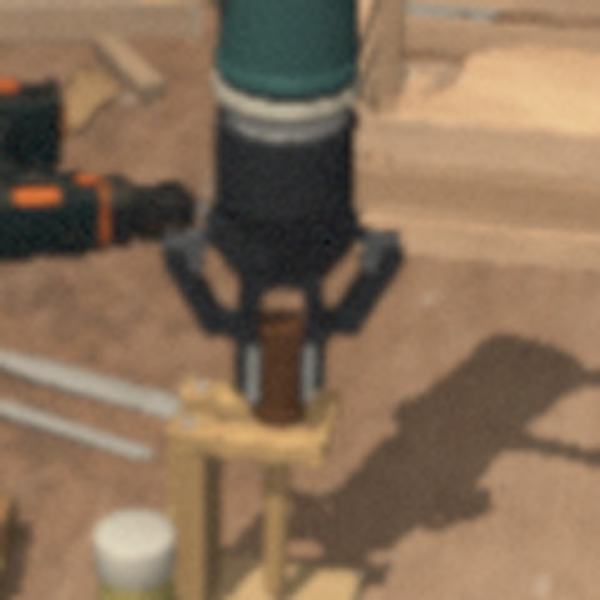

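Gripped: the width reads 23 mm, on a 24 mm handle. Next I'll lift the collar over the lips and draw the stick out of the slot toward the robot.

arm_command:
  series:
    - [[0,0.003,-0.006,-1.0,-0.05,-0.05,0],[0,0,0,-1.0,0,0,0],[0,0,0,-0.3,0,0,0],[0,0,0,0,0,0,0]]

```text
time: 11.35
tool_pos: [0.5219, -0.2123, 0.2096]
tcp_rot: [1.009, 1.326, -1.01]
wrist_force: [1.1, 0.5, -0.7]
width: 0.268
```

```bash
python3 - <<'E'
from h import *
rows([.42,-.215,.205],15.4,vmax=2.5); print(bot.read_state()['wrist_force'],bot.read_state()['tool_pos'])
E
```

```text
n 5 turn [-0.    -0.001  0.002]
[-0.0, -0.0, 0.0, 0.1, -1.98, -0.49, 1]
[-0.0, -0.0, 0.0, 0.1, -1.98, -0.49, 1]
[-0.0, -0.0, 0.0, 0.09, -1.98, -0.49, 1]
[-0.0, -0.0, 0.0, 0.09, -1.98, -0.49, 1]
[-0.0, -0.0, 0.0, 0.09, -1.98, -0.49, 1]
[ 1.08096071  0.48212904 -0.67120832] [ 0.52190616 -0.2123325   0.20960982]
```

arm_command:
  series:
    - [[0,0,0,0,-1.5,-0.4,0],[0,0,0,0,-2,-0.5,0],[0,0,0,0,-2,-0.5,0],[0,0,0,0,-2,-0.5,0],[0,0,0,0,-2,-0.5,0],[0,0,0,0,0,0,0]]

```text
time: 11.95
tool_pos: [0.4158, -0.2133, 0.2083]
tcp_rot: [1.007, 1.33, -1.011]
wrist_force: [0.1, 1.1, -0.4]
width: 0.266
```

```bash
python3 - <<'E'
from h import *
delta([.42,-.215,.205],np.radians(15.4)); print(bot.read_state()['wrist_force'])
rows([.43,-.19,.30],15.4,vmax=4)
snap('side','s7'); crop('s7',280,60,400,180,5,'s7c')
E
```

```text
pos [ 415.8 -213.3  208.3] jaw yaw 15.5 downerr [-0.006  0.001 -1.   ] q6 -0.8 w 0.266 t 11.95
turn [ 0.001 -0.003  0.005] shift cm now-axes [0.33 0.36 0.28] target-axes [0.33 0.36 0.27]
tool axes y,z in world [ 0.96  0.27 -0.  ] [ 0.27 -0.96 -0.  ]
[ 0.14761261  1.12464585 -0.41235058]
n 3 turn [ 0.001 -0.003  0.005]
[0.0, -0.001, 0.002, -3.06, 0.65, -0.63, 1]
[0.0, -0.001, 0.002, -3.06, 0.65, -0.63, 1]
[0.0, -0.001, 0.002, -3.06, 0.66, -0.63, 1]
```

View pics/s7c.png

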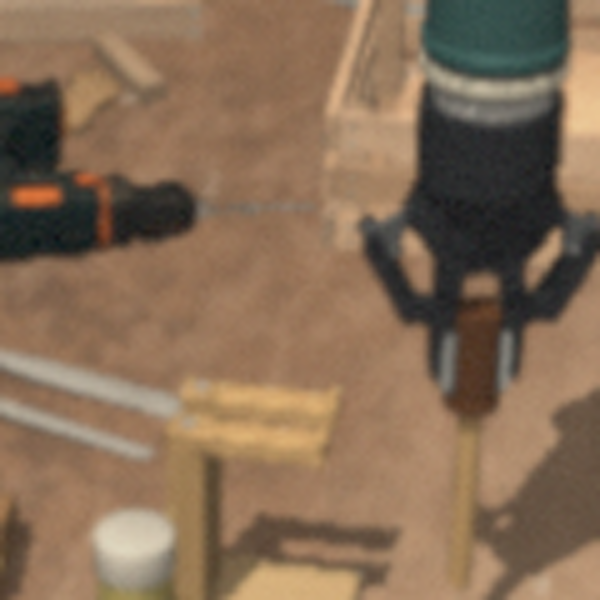

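The stick is free and held upright. Next I'll lift it clear, and look closer at the beads to choose where to enter.

arm_command:
  series:
    - [[0,-0.001,0.002,-2.5,0.7,-0.6,0],[0,-0.001,0.002,-3.5,0.7,-0.6,0],[0,0,0,-3,0.6,-0.6,0],[0,0,0,-1,0,0,0]]

```text
time: 12.4
tool_pos: [0.4312, -0.1895, 0.3084]
tcp_rot: [1.011, 1.329, -1.01]
wrist_force: [0.1, -0.0, -1.5]
width: 0.268
```

```bash
python3 - <<'E'
from h import *
i=bot.camera_info('top');K=np.array(i['K']);D=np.array(i['dist_coeffs']);E=np.array(i['extrinsics']);W=np.linalg.inv(E)
im=cv2.imread('pics/t4.png')
# ortho at z=.041, +-75mm, 5px/mm ; up=+x, left=+y
n=600; g=(np.arange(n)-n/2)/4/1000
X=.4835-g[:,None]+0*g[None]; Y=.2262-g[None]+0*g[:,None]
P=np.stack([X,Y,0*X+.041],-1).reshape(-1,3); r,_=cv2.Rodrigues(W[:3,:3])
u=cv2.projectPoints(P,r,W[:3,3],K,D)[0].reshape(n,n,2).astype(np.float32)
o=cv2.remap(im,u[...,0],u[...,1],cv2.INTER_CUBIC)
for k in range(-60,61,20): cv2.putText(o,str(k),(int(300-4*k),590),0,.4,(255,255,255)); cv2.putText(o,str(k),(2,int(300-4*k)),0,.4,(255,255,255))
cv2.imwrite('pics/ortho.png',o)
rows([.45,.02,.30],15.4,vmax=4.5)
E
```

```text
n 5 turn [-0.001 -0.004  0.002]
[-0.0, -0.001, 0.0, 0.18, 1.47, -3.94, 1]
[-0.0, -0.001, 0.0, 0.18, 1.47, -3.94, 1]
[-0.0, -0.001, 0.0, 0.18, 1.47, -3.94, 1]
[-0.0, -0.001, 0.0, 0.17, 1.47, -3.94, 1]
[-0.0, -0.001, 0.0, 0.17, 1.47, -3.94, 1]
```

View pics/ortho.png

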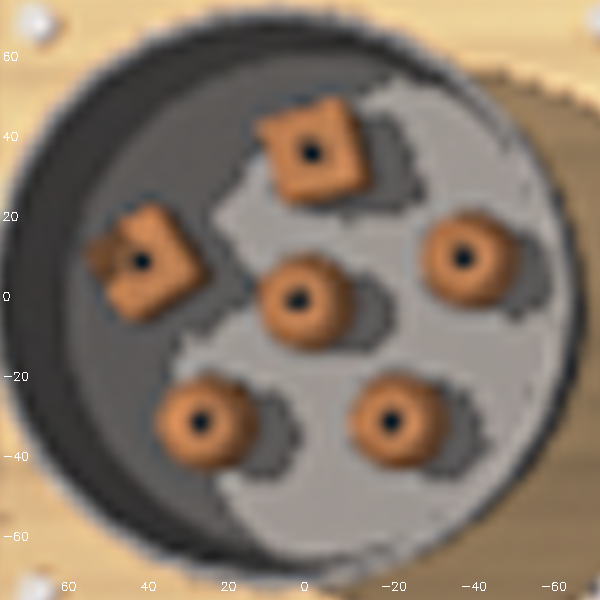

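The rectified view, in mm from the tub's centre, shows square beads at (37,-2) and (10,40) and round ones at (0,1), (11,-40), (-30,25), (-30,-22). The gap at (36,30) is free for the tip. I'll move over.

arm_command:
  series:
    - [[0,0,0,0,1.0,-3,0],[0,0,0,0,1.4,-4,0],[0,0,0,0,1.4,-4,0],[0,0,0,0,1.4,-4,0],[0,0,0,0,1.4,-4,0],[0,0,0,0,0.5,-1,0],[0,0,0,0,0,0,0]]

```text
time: 13.1
tool_pos: [0.45, 0.0267, 0.3065]
tcp_rot: [1.01, 1.324, -1.011]
wrist_force: [1.1, 0.6, -1.5]
width: 0.265
```

```bash
python3 - <<'E'
from h import *
delta([.5195,.256,.30],np.radians(15.4))
rows([.5195,.256,.30],15.4,vmax=4.2)
E
```

```text
pos [450.   26.7 306.5] jaw yaw 15.3 downerr [-0.001 -0.    -1.   ] q6 -0.26 w 0.265 t 13.1
turn [-0.002  0.     0.001] shift cm now-axes [  0.64  12.75 -20.3 ] target-axes [  0.65  12.8  -20.26]
tool axes y,z in world [ 0.96  0.26 -0.  ] [ 0.26 -0.96  0.  ]
n 6 turn [-0.002  0.     0.001]
[-0.0, 0.0, 0.0, 0.11, 2.12, -3.38, 1]
[-0.0, 0.0, 0.0, 0.11, 2.13, -3.38, 1]
[-0.0, 0.0, 0.0, 0.11, 2.13, -3.38, 1]
[-0.0, 0.0, 0.0, 0.11, 2.13, -3.38, 1]
[-0.0, 0.0, 0.0, 0.11, 2.13, -3.38, 1]
[-0.0, 0.0, 0.0, 0.11, 2.13, -3.38, 1]
```

arm_command:
  series:
    - [[0,0,0,0,1.5,-2.5,0],[0,0,0,0,2.1,-3.4,0],[0,0,0,0,2.1,-3.4,0],[0,0,0,0,2.1,-3.4,0],[0,0,0,0,2.1,-3.4,0],[0,0,0,0,2.1,-3.2,0],[0,0,0,0,0.5,-0.5,0],[0,0,0,0,0,0,0]]

```text
time: 13.9
tool_pos: [0.5257, 0.2456, 0.2991]
tcp_rot: [1.009, 1.316, -1.027]
wrist_force: [-0.9, -0.1, -1.1]
width: 0.271
```

```bash
python3 - <<'E'
from h import *
delta([.5195,.256,.25],np.radians(15.4))
E
```

```text
pos [525.7 245.6 299.1] jaw yaw 14.7 downerr [-0.004 -0.011 -1.   ] q6 0.14 w 0.271 t 13.9
turn [-0.013  0.01   0.007] shift cm now-axes [ 4.9  -0.31 -1.21] target-axes [ 4.91 -0.33 -1.17]
tool axes y,z in world [ 0.97  0.25 -0.01] [ 0.25 -0.97  0.01]
```

arm_command:
  series:
    - [[-0.008,0.008,0.006,1.5,-0.2,-0.8,0],[0,0,0,2,-0.1,-0.4,0],[0,0,0,1,0,0,0],[0,0,0,0,0,0,0]]

```text
time: 14.3
tool_pos: [0.5211, 0.2487, 0.252]
tcp_rot: [1.012, 1.318, -1.02]
wrist_force: [-0.2, -0.2, -0.0]
width: 0.27
```

```bash
python3 - <<'E'
from h import *
delta([.5195,.256,.186],np.radians(15.4))
snap('side','s8'); crop('s8',230,170,390,340,3.5,'s8c')
E
```

```text
pos [521.1 248.7 252. ] jaw yaw 14.8 downerr [-0.001 -0.006 -1.   ] q6 0.15 w 0.27 t 14.3
turn [-0.01   0.005  0.002] shift cm now-axes [ 6.59  0.04 -0.78] target-axes [ 6.6   0.04 -0.74]
tool axes y,z in world [ 0.97  0.26 -0.  ] [ 0.26 -0.97  0.01]
```

View pics/s8c.png

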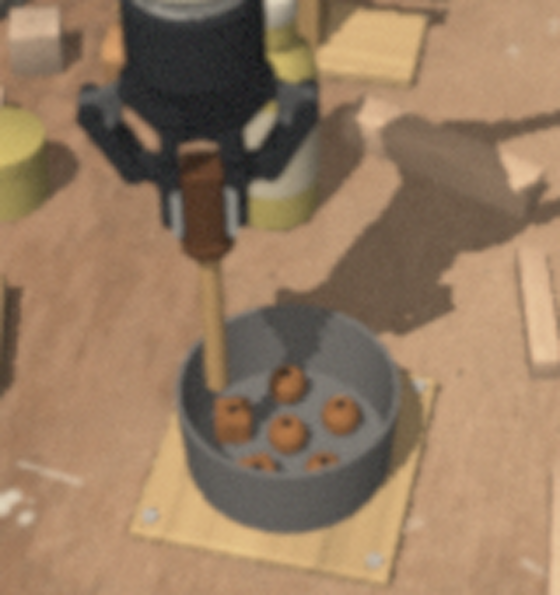

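The tip is over the tub at about (38,22) mm from its centre, clear of the far square bead. I'll shift 7 mm left and go down in two steps.

arm_command:
  series:
    - [[-0.01,0.005,0.002,1.0,0,-0.7,0],[0,0,0,1.5,0,-0.3,0],[0,0,0,0.5,0,0,0],[0,0,0,0,0,0,0]]

```text
time: 14.75
tool_pos: [0.5203, 0.2581, 0.2228]
tcp_rot: [1.013, 1.321, -1.006]
wrist_force: [0.2, -0.4, -1.5]
width: 0.267
```

```bash
python3 - <<'E'
from h import *
delta([.5185,.256,.186],np.radians(15.4))
snap('side','s9'); crop('s9',230,170,390,340,3.5,'s9c')
E
```

```text
pos [520.3 258.1 222.8] jaw yaw 15.3 downerr [ 0.005  0.002 -1.   ] q6 0.15 w 0.267 t 14.75
turn [-0.001 -0.    -0.005] shift cm now-axes [ 3.68 -0.24  0.15] target-axes [ 3.68 -0.22  0.15]
tool axes y,z in world [0.96 0.26 0.  ] [ 0.26 -0.96 -0.  ]
```

View pics/s9c.png

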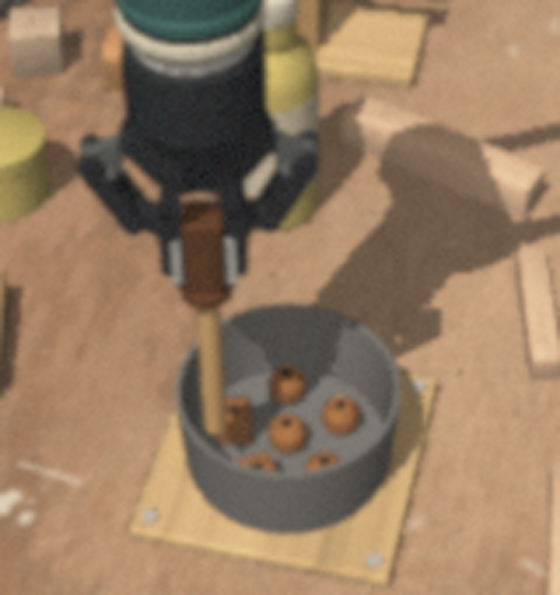

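The tip is in front of the far square bead and to its left, with a clear way down. I'll continue.

arm_command:
  series:
    - [[0,0,-0.003,1.0,-0.1,0.1,0],[0,0,0,1.5,-0.1,0,0],[0,0,0,0.9,0,0,0],[0,0,0,0,0,0,0]]

```text
time: 15.2
tool_pos: [0.5188, 0.2568, 0.1866]
tcp_rot: [1.011, 1.323, -1.007]
wrist_force: [0.4, 0.1, -1.2]
width: 0.269
```

```bash
cat >> h.py <<'E'
T0=np.array([.4835,.2262])
def circ(r,a0,a1,step,g=0,z=.185,jaw=15.4):
    s=bot.read_state(); R=down(np.radians(jaw)); p=np.array(s['tool_pos'])
    tilt=(Ro.from_rotvec(s['tcp_rot']).inv()*R).as_rotvec()
    print('rel',np.round((p[:2]-T0)*1000,1),'z',p[2].round(4),'F',np.round(s['wrist_force'],1),'tiltfix',np.round(tilt,3),'w',round(s['width'],3),'t',s['time'])
    n=int(np.ceil(abs(np.radians(a1-a0))*r/step))
    for i in range(1,n+1):
        a=np.radians(a0+(a1-a0)*i/n); t=np.array([*(T0+r*np.array([np.cos(a),np.sin(a)])),z]); d=R.inv().apply(t-p)*100
        print([0,0,0]+[round(float(v),1) for v in d]+[g], round(np.degrees(a))); p=t
E
python3 - <<'E'
from h import *
delta([.5185,.256,.184],np.radians(15.4))
circ(.044,40,-160,.016)
E
```

```text
pos [518.8 256.8 186.6] jaw yaw 15.4 downerr [ 0.002  0.001 -1.   ] q6 0.15 w 0.269 t 15.2
turn [-0.001 -0.001 -0.003] shift cm now-axes [ 0.26 -0.05  0.07] target-axes [ 0.26 -0.05  0.07]
tool axes y,z in world [0.96 0.26 0.  ] [ 0.26 -0.96 -0.  ]
rel [35.3 30.6] z 0.1866 F [ 0.4  0.1 -1.2] tiltfix [-0.001 -0.001 -0.003] w 0.269 t 15.2
[0, 0, 0, 0.2, 0.2, 1.7, 0] 20
[0, 0, 0, 0.0, -0.1, 1.5, 0] 0
[0, 0, 0, 0.0, -0.7, 1.4, 0] -20
[0, 0, 0, 0.0, -1.1, 1.1, 0] -40
[0, 0, 0, 0.0, -1.4, 0.6, 0] -60
[0, 0, 0, 0.0, -1.5, 0.1, 0] -80
[0, 0, 0, 0.0, -1.5, -0.4, 0] -100
[0, 0, 0, 0.0, -1.2, -0.9, 0] -120
[0, 0, 0, 0.0, -0.9, -1.3, 0] -140
[0, 0, 0, 0.0, -0.4, -1.5, 0] -160
```

arm_command:
  series:
    - [[0,0,0,0,0.2,1.7,0],[0,0,0,0,-0.1,1.5,0],[0,0,0,0,-0.7,1.4,0],[0,0,0,0,-1.1,1.1,0],[0,0,0,0,-1.4,0.6,0]]

```text
time: 15.7
tool_pos: [0.5069, 0.1827, 0.1868]
tcp_rot: [1.011, 1.322, -1.006]
wrist_force: [-0.9, -0.3, -0.7]
width: 0.266
```

```bash
python3 - <<'E'
from h import *
snap('side','s10'); crop('s10',230,170,390,340,3.5,'s10c')
circ(.044,-60,-220,.016)
E
```

```text
rel [ 21.  -44.9] z 0.1864 F [-3.5 -1.  -1.8] tiltfix [-0.     0.001 -0.001] w 0.267 t 15.75
[0, 0, 0, 0.1, -1.2, -0.5, 0] -80
[0, 0, 0, 0.0, -1.5, -0.4, 0] -100
[0, 0, 0, 0.0, -1.2, -0.9, 0] -120
[0, 0, 0, 0.0, -0.9, -1.3, 0] -140
[0, 0, 0, 0.0, -0.4, -1.5, 0] -160
[0, 0, 0, 0.0, 0.1, -1.5, 0] -180
[0, 0, 0, 0.0, 0.7, -1.4, 0] -200
[0, 0, 0, 0.0, 1.1, -1.1, 0] -220
```

View pics/s10c.png

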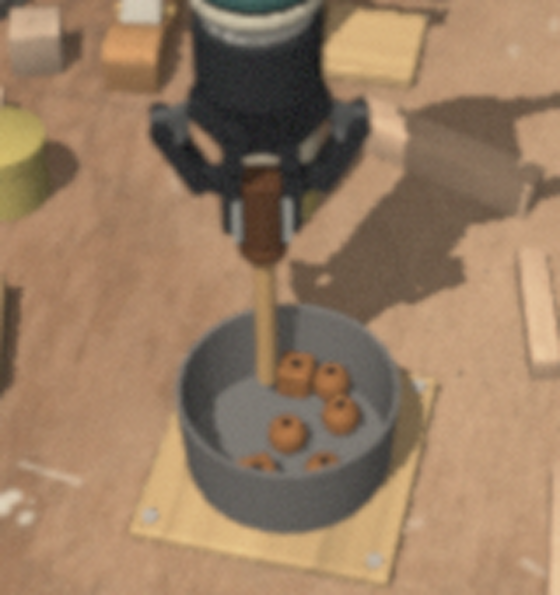

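The rod pushes the far square bead and the right bead along the wall, with small forces. I'll continue clockwise.

arm_command:
  series:
    - [[0,0,0,0,-1.3,-0.5,0],[0,0,0,0,-1.5,-0.5,0],[0,0,0,0,-1.2,-0.9,0],[0,0,0,0,-0.8,-1.3,0],[0,0,0,0,-0.3,-1.5,0]]

```text
time: 16.25
tool_pos: [0.4397, 0.2102, 0.1879]
tcp_rot: [1.015, 1.316, -1.011]
wrist_force: [-0.4, 0.2, -1.0]
width: 0.263
```

```bash
python3 - <<'E'
from h import *
circ(.042,-160,-360,.016)
E
```

```text
rel [-43.8 -16. ] z 0.1879 F [-0.4  0.2 -1. ] tiltfix [-0.006  0.003 -0.005] w 0.263 t 16.25
[0, 0, 0, 0.3, 0.6, -1.5, 0] -180
[0, 0, 0, 0.0, 0.6, -1.3, 0] -200
[0, 0, 0, 0.0, 1.0, -1.0, 0] -220
[0, 0, 0, 0.0, 1.3, -0.6, 0] -240
[0, 0, 0, 0.0, 1.5, -0.1, 0] -260
[0, 0, 0, 0.0, 1.4, 0.4, 0] -280
[0, 0, 0, 0.0, 1.2, 0.8, 0] -300
[0, 0, 0, 0.0, 0.8, 1.2, 0] -320
[0, 0, 0, 0.0, 0.4, 1.4, 0] -340
[0, 0, 0, 0.0, -0.1, 1.5, 0] -360
```

arm_command:
  series:
    - [[-0.003,0.002,-0.003,0.2,0.4,-1.5,0],[0,0,0,0,0.6,-1.4,0],[0,0,0,0,1.0,-1.1,0],[0,0,0,0,1.3,-0.6,0],[0,0,0,0,1.5,-0.1,0]]

```text
time: 16.75
tool_pos: [0.4711, 0.2757, 0.1848]
tcp_rot: [1.006, 1.327, -1.009]
wrist_force: [-1.2, -0.2, -1.3]
width: 0.273
```

```bash
python3 - <<'E'
from h import *
snap('side','s11'); crop('s11',230,170,390,340,3.5,'s11c')
circ(.042,-260,-460,.016)
E
```

```text
rel [-9.3 50.4] z 0.1853 F [3.3 2.4 0.2] tiltfix [ 0.002 -0.001 -0.002] w 0.266 t 16.8
[0, 0, 0, 0.0, 1.4, 1.3, 0] -280
[0, 0, 0, 0.0, 1.2, 0.8, 0] -300
[0, 0, 0, 0.0, 0.8, 1.2, 0] -320
[0, 0, 0, 0.0, 0.4, 1.4, 0] -340
[0, 0, 0, 0.0, -0.1, 1.5, 0] -360
[0, 0, 0, 0.0, -0.6, 1.3, 0] -380
[0, 0, 0, 0.0, -1.0, 1.0, 0] -400
[0, 0, 0, 0.0, -1.3, 0.6, 0] -420
[0, 0, 0, 0.0, -1.5, 0.1, 0] -440
[0, 0, 0, 0.0, -1.4, -0.4, 0] -460
```

View pics/s11c.png

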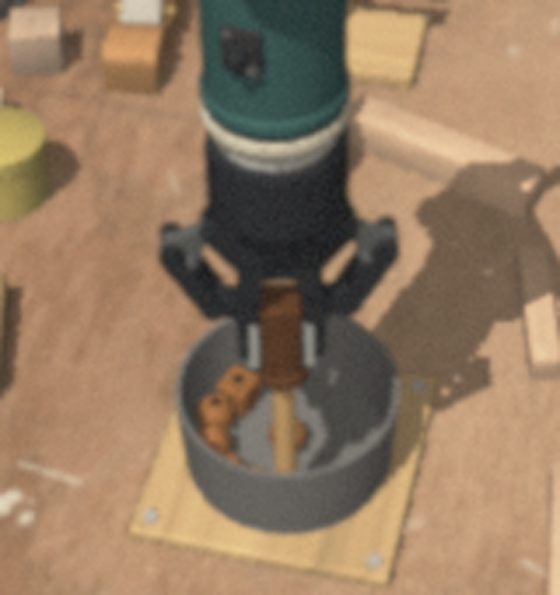

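A train of five beads is moving ahead of the rod along the far-left wall, with the middle bead still in the centre. I'll go on.

arm_command:
  series:
    - [[0,0,0,0,1.4,1.0,0],[0,0,0,0,1.2,0.9,0],[0,0,0,0,0.8,1.2,0],[0,0,0,0,0.4,1.4,0],[0,0,0,0,-0.1,1.5,0]]

```text
time: 17.3
tool_pos: [0.532, 0.228, 0.1846]
tcp_rot: [1.01, 1.327, -1.004]
wrist_force: [0.1, 2.5, -0.7]
width: 0.27
```

```bash
python3 - <<'E'
from h import *
circ(.042,0,-180,.016)
E
```

```text
rel [48.5  1.8] z 0.1846 F [ 0.1  2.5 -0.7] tiltfix [ 0.003 -0.003 -0.002] w 0.27 t 17.3
[0, 0, 0, -0.0, -1.3, 1.3, 0] -20
[0, 0, 0, 0.0, -1.0, 1.0, 0] -40
[0, 0, 0, 0.0, -1.3, 0.6, 0] -60
[0, 0, 0, 0.0, -1.5, 0.1, 0] -80
[0, 0, 0, 0.0, -1.4, -0.4, 0] -100
[0, 0, 0, 0.0, -1.2, -0.8, 0] -120
[0, 0, 0, 0.0, -0.8, -1.2, 0] -140
[0, 0, 0, 0.0, -0.4, -1.4, 0] -160
[0, 0, 0, 0.0, 0.1, -1.5, 0] -180
```

arm_command:
  series:
    - [[0,0,0,0,-1.0,1.3,0],[0,0,0,0,-1.0,1.0,0],[0,0,0,0,-1.3,0.6,0],[0,0,0,0,-1.5,0.1,0],[0,0,0,0,-1.4,-0.4,0]]

```text
time: 17.8
tool_pos: [0.4777, 0.1776, 0.1851]
tcp_rot: [1.015, 1.319, -1.006]
wrist_force: [1.1, 0.1, -0.6]
width: 0.264
```

```bash
python3 - <<'E'
from h import *
circ(.042,-100,-300,.016)
E
```

```text
rel [ -5.8 -48.6] z 0.1851 F [ 1.1  0.1 -0.6] tiltfix [-0.003 -0.    -0.007] w 0.264 t 17.8
[0, 0, 0, 0.0, -1.1, -1.6, 0] -120
[0, 0, 0, 0.0, -0.8, -1.2, 0] -140
[0, 0, 0, 0.0, -0.4, -1.4, 0] -160
[0, 0, 0, 0.0, 0.1, -1.5, 0] -180
[0, 0, 0, 0.0, 0.6, -1.3, 0] -200
[0, 0, 0, 0.0, 1.0, -1.0, 0] -220
[0, 0, 0, 0.0, 1.3, -0.6, 0] -240
[0, 0, 0, 0.0, 1.5, -0.1, 0] -260
[0, 0, 0, 0.0, 1.4, 0.4, 0] -280
[0, 0, 0, 0.0, 1.2, 0.8, 0] -300
```

arm_command:
  series:
    - [[0,0,-0.005,0,-1.1,-1.3,0],[0,0,0,0,-0.8,-1.2,0],[0,0,0,0,-0.3,-1.4,0],[0,0,0,0,0.2,-1.5,0],[0,0,0,0,0.7,-1.3,0]]

```text
time: 18.3
tool_pos: [0.4375, 0.2401, 0.1844]
tcp_rot: [1.007, 1.325, -1.014]
wrist_force: [-0.8, -0.9, -0.7]
width: 0.271
```

```bash
python3 - <<'E'
from h import *
circ(.042,-200,-400,.016)
E
```

```text
rel [-46.   13.9] z 0.1844 F [-0.8 -0.9 -0.7] tiltfix [-0.002  0.002  0.004] w 0.271 t 18.3
[0, 0, 0, -0.1, 1.7, -0.9, 0] -220
[0, 0, 0, 0.0, 1.3, -0.6, 0] -240
[0, 0, 0, 0.0, 1.5, -0.1, 0] -260
[0, 0, 0, 0.0, 1.4, 0.4, 0] -280
[0, 0, 0, 0.0, 1.2, 0.8, 0] -300
[0, 0, 0, 0.0, 0.8, 1.2, 0] -320
[0, 0, 0, 0.0, 0.4, 1.4, 0] -340
[0, 0, 0, 0.0, -0.1, 1.5, 0] -360
[0, 0, 0, 0.0, -0.6, 1.3, 0] -380
[0, 0, 0, 0.0, -1.0, 1.0, 0] -400
```

arm_command:
  series:
    - [[0,0,0,0,1.3,-0.9,0],[0,0,0,0,1.3,-0.6,0],[0,0,0,0,1.5,-0.1,0],[0,0,0,0,1.4,0.5,0],[0,0,0,0,1.2,0.9,0]]

```text
time: 18.8
tool_pos: [0.502, 0.2667, 0.1818]
tcp_rot: [0.999, 1.333, -1.014]
wrist_force: [-1.5, -0.0, -1.3]
width: 0.266
```

```bash
python3 - <<'E'
from h import *
snap('side','s12'); crop('s12',230,170,390,340,3.5,'s12c')
circ(.042,-300,-480,.016)
E
```

```text
rel [20.6 39.6] z 0.182 F [ 2.7  0.7 -1. ] tiltfix [0.004 0.001 0.01 ] w 0.266 t 18.85
[0, 0, 0, -0.3, 0.8, 1.5, 0] -320
[0, 0, 0, 0.0, 0.4, 1.4, 0] -340
[0, 0, 0, 0.0, -0.1, 1.5, 0] -360
[0, 0, 0, 0.0, -0.6, 1.3, 0] -380
[0, 0, 0, 0.0, -1.0, 1.0, 0] -400
[0, 0, 0, 0.0, -1.3, 0.6, 0] -420
[0, 0, 0, 0.0, -1.5, 0.1, 0] -440
[0, 0, 0, 0.0, -1.4, -0.4, 0] -460
[0, 0, 0, 0.0, -1.2, -0.8, 0] -480
```

View pics/s12c.png

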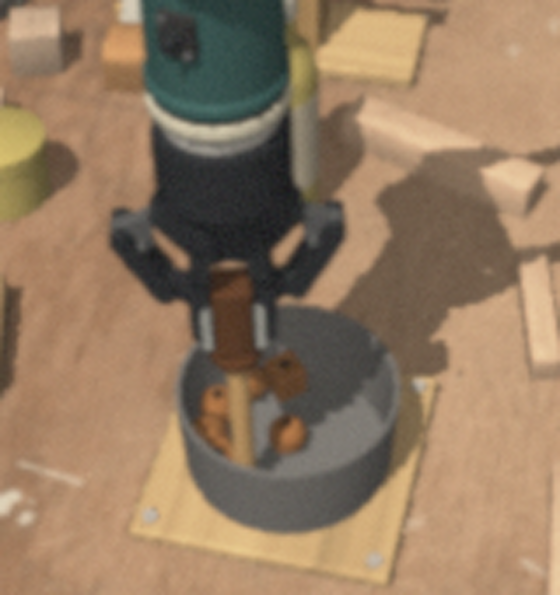

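Both rounds are nearly complete and all beads are in the tub. I'll push on past the far and right sides.

arm_command:
  series:
    - [[0,0,0.006,-0.2,0.8,1.4,0],[0,0,0,0,0.3,1.4,0],[0,0,0,0,-0.2,1.5,0],[0,0,0,0,-0.6,1.3,0],[0,0,0,0,-1.0,1.0,0],[0,0,0,0,-1.3,0.5,0],[0,0,0,0,-1.0,0,0],[0,0,0,0,0,0,0]]

```text
time: 19.65
tool_pos: [0.4946, 0.1807, 0.1845]
tcp_rot: [1.01, 1.324, -1.012]
wrist_force: [-0.0, -0.8, -0.5]
width: 0.267
```

```bash
python3 - <<'E'
from h import *
snap('side','s13'); crop('s13',230,170,390,340,3.5,'s13c')
circ(.042,-60,-120,.016)
E
```

```text
rel [ 11.6 -45.2] z 0.1846 F [-0.4  0.1 -0.5] tiltfix [-0.002  0.     0.   ] w 0.266 t 19.7
[0, 0, 0, -0.0, -0.3, -0.5, 0] -80
[0, 0, 0, 0.0, -1.4, -0.4, 0] -100
[0, 0, 0, 0.0, -1.2, -0.8, 0] -120
```

View pics/s13c.png

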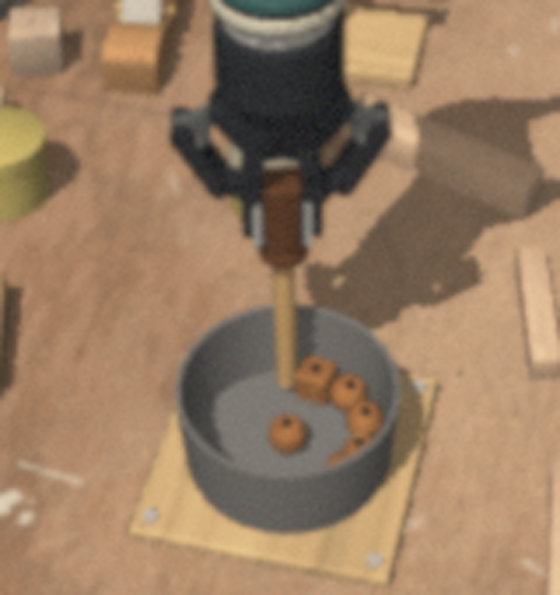

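All beads are in, clustered ahead of the rod along the near-right wall. Some may lie close to where they began, so I'll push a further 100°.

arm_command:
  series:
    - [[0,0,0,0,-1.0,-0.5,0],[0,0,0,0,-1.4,-0.5,0],[0,0,0,0,-1.1,-0.9,0],[0,0,0,0,-0.8,-1.2,0],[0,0,0,0,-0.2,-1.4,0],[0,0,0,0,0.2,-1.2,0],[0,0,0,0,0,0,0]]

```text
time: 20.4
tool_pos: [0.4325, 0.2284, 0.1848]
tcp_rot: [1.006, 1.322, -1.008]
wrist_force: [-0.2, -0.1, -1.6]
width: 0.266
```

```bash
python3 - <<'E'
from h import *
snap('side','s14'); crop('s14',230,170,390,340,3.5,'s14c')
circ(.042,-180,-200,.016)
E
```

```text
rel [-51.    1.6] z 0.1847 F [-0.  -0.  -1.1] tiltfix [ 0.002  0.003 -0.   ] w 0.266 t 20.45
[0, 0, 0, -0.0, 1.4, -0.9, 0] -200
```

View pics/s14c.png

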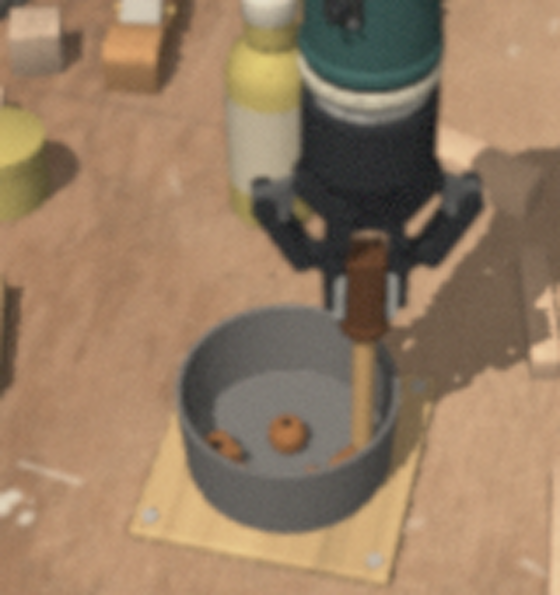

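The beads lie along the left wall now, well away from where they began. I'll lift the stick straight out.

arm_command:
  series:
    - [[0,0,0,-0.5,0.5,0,0],[0,0,0,-1.5,0,0,0],[0,0,0,-3,0,0,0],[0,0,0,-3.5,0,0,0],[0,0,0,-3,0,0,0],[0,0,0,-1.0,0,0,0],[0,0,0,0,0,0,0]]

```text
time: 21.15
tool_pos: [0.439, 0.2294, 0.3131]
tcp_rot: [1.005, 1.325, -1.013]
wrist_force: [0.0, -0.0, -0.7]
width: 0.266
```

```bash
python3 - <<'E'
from h import *
rows([.42,-.1,.31],15.4,vmax=4.2)
E
```

```text
n 8 turn [-0.     0.003  0.004]
[-0.0, 0.0, 0.001, 0.05, -1.32, 3.91, 1]
[-0.0, 0.0, 0.001, 0.05, -1.32, 3.91, 1]
[-0.0, 0.0, 0.001, 0.05, -1.32, 3.91, 1]
[-0.0, 0.0, 0.001, 0.05, -1.32, 3.91, 1]
[-0.0, 0.0, 0.001, 0.05, -1.32, 3.91, 1]
[-0.0, 0.0, 0.001, 0.05, -1.32, 3.91, 1]
[-0.0, 0.0, 0.001, 0.04, -1.32, 3.91, 1]
[-0.0, 0.0, 0.001, 0.04, -1.32, 3.91, 1]
```

arm_command:
  series:
    - [[0,0,0,0,-1.0,2.5,0],[0,0,0,0,-1.3,3.9,0],[0,0,0,0,-1.3,3.9,0],[0,0,0,0,-1.3,3.9,0],[0,0,0,0,-1.3,3.9,0],[0,0,0,0,-1.3,3.9,0],[0,0,0,0,-1.3,3.9,0],[0,0,0,0,-1.3,3.5,0],[0,0,0,0,-0.5,1.5,0],[0,0,0,0,0,0,0]]

```text
time: 22.15
tool_pos: [0.4127, -0.1083, 0.2958]
tcp_rot: [0.997, 1.345, -1.025]
wrist_force: [-1.4, 0.4, 0.0]
width: 0.267
```

```bash
python3 - <<'E'
from h import *
snap('top','t15')
i=bot.camera_info('top');K=np.array(i['K']);D=np.array(i['dist_coeffs']);E=np.array(i['extrinsics']);W=np.linalg.inv(E)
im=cv2.imread('pics/t15.png')
n=600; g=(np.arange(n)-n/2)/4/1000
X=.4835-g[:,None]+0*g[None]; Y=.2262-g[None]+0*g[:,None]
P=np.stack([X,Y,0*X+.041],-1).reshape(-1,3); r,_=cv2.Rodrigues(W[:3,:3])
u=cv2.projectPoints(P,r,W[:3,3],K,D)[0].reshape(n,n,2).astype(np.float32)
o=cv2.remap(im,u[...,0],u[...,1],cv2.INTER_CUBIC)
for k in range(-60,61,20): cv2.putText(o,str(k),(int(300-4*k),590),0,.4,(255,255,255)); cv2.putText(o,str(k),(2,int(300-4*k)),0,.4,(255,255,255))
cv2.imwrite('pics/ortho2.png',o)
delta([.42,-.2145,.21],np.radians(15.4))
rows([.42,-.2145,.24],15.4,vmax=4)
E
```

```text
pos [ 412.6 -107.4  295.6] jaw yaw 15.5 downerr [-0.026 -0.    -1.   ] q6 -0.58 w 0.269 t 22.2
turn [ 0.002 -0.006  0.025] shift cm now-axes [ 8.54 -1.93 10.58] target-axes [ 8.56 -2.13 10.53]
tool axes y,z in world [ 0.96  0.27 -0.03] [ 0.27 -0.96 -0.01]
n 4 turn [ 0.002 -0.006  0.025]
[0.0, -0.002, 0.006, 1.39, -0.5, 2.64, 1]
[0.0, -0.002, 0.006, 1.39, -0.51, 2.64, 1]
[0.0, -0.002, 0.006, 1.39, -0.52, 2.64, 1]
[0.0, -0.002, 0.006, 1.39, -0.52, 2.63, 1]
```

View pics/ortho2.png

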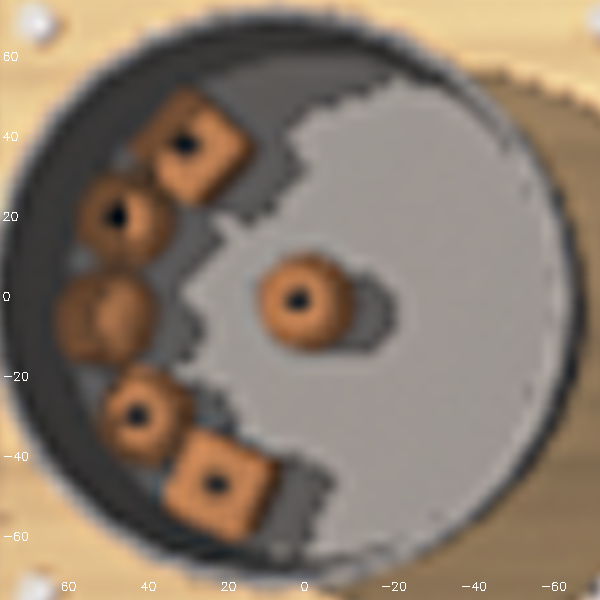

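The beads now lie at about (38,29), (20,45), (-5,50, tipped on its side), (-30,42) and (-47,21), with one still in the middle. Five have moved by 30 mm or more and all are in the tub. Back to the rest.

arm_command:
  series:
    - [[0,-0.002,0.008,1.0,-0.4,2.0,0],[0,-0.002,0.008,1.3,-0.5,2.6,0],[0,-0.001,0.006,1.4,-0.4,2.6,0],[0,0,0.003,1.4,-0.4,2.2,0],[0,0,0,0.5,0,0.8,0],[0,0,0,0,0,0,0]]

```text
time: 22.8
tool_pos: [0.4234, -0.2054, 0.2323]
tcp_rot: [1.009, 1.337, -1.0]
wrist_force: [0.3, -1.1, -0.6]
width: 0.266
```

```bash
python3 - <<'E'
from h import *
delta([.42,-.2155,.209],np.radians(15.4))
snap('side','s16'); crop('s16',280,60,400,180,5,'s16c')
E
```

```text
pos [ 423.4 -205.4  232.3] jaw yaw 15.9 downerr [-0.004  0.01  -1.   ] q6 -0.79 w 0.266 t 22.8
turn [ 0.008 -0.011  0.001] shift cm now-axes [ 2.32 -0.6   0.9 ] target-axes [ 2.33 -0.6   0.88]
tool axes y,z in world [ 0.96  0.27 -0.  ] [ 0.27 -0.96 -0.01]
```

View pics/s16c.png

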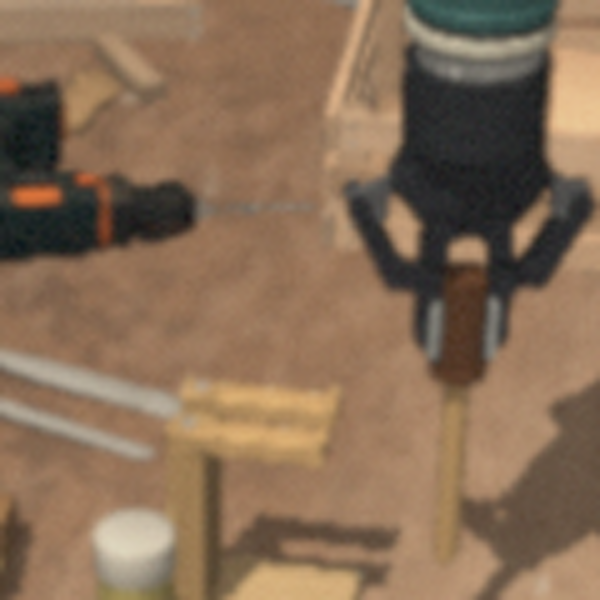

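```bash
python3 - <<'E'
from h import *
for f,c in (('s7',(.4158,-.2133,.2083)),('s16',(.4234,-.2054,.2323))):
    P=cloud('side',f).reshape(-1,3); c=np.array(c)
    Q=P[(abs(P[:,0]-c[0])<.015)&(abs(P[:,1]-c[1])<.03)&(P[:,2]<c[2]-.042)&(P[:,2]>c[2]-.155)]-c
    a=np.polyfit(Q[:,2],Q[:,1],1); b=np.polyfit(Q[:,2],Q[:,0],1); print(f,len(Q),'y slope',a,'x slope',b)
    print([ (round(zz,3),np.round(np.median(Q[abs(Q[:,2]-zz)<.01],0)[:2]*1000,1)) for zz in (-.06,-.09,-.12,-.145)])
E
```

```text
s7 162 y slope [-0.00464648  0.00450279] x slope [ 0.00858029 -0.00150611]
[(-0.06, array([-2.8,  4.6])), (-0.09, array([-2.,  5.])), (-0.12, array([-3.5,  5.9])), (-0.145, array([-2.8,  4.7]))]
s16 168 y slope [-0.00459335  0.00502276] x slope [ 0.00866687 -0.00148205]
[(-0.06, array([-1.5,  4.7])), (-0.09, array([-4. ,  5.8])), (-0.12, array([-2.2,  6.3])), (-0.145, array([-3.6,  5.4]))]
```

The fitted rod slopes are the same as before stirring, so the stick has not swivelled. I'll line up with the slot.

arm_command:
  series:
    - [[0.006,-0.008,0,1.0,-0.3,0.8,0],[0,0,0,1.0,-0.2,0.3,0],[0,0,0,0.3,0,0,0],[0,0,0,0,0,0,0]]

```text
time: 23.25
tool_pos: [0.4224, -0.2148, 0.2088]
tcp_rot: [1.006, 1.328, -1.004]
wrist_force: [-0.8, 0.2, -0.3]
width: 0.269
```

```bash
python3 - <<'E'
from h import *
delta([.42,-.2155,.206],np.radians(15.4))
E
```

```text
pos [ 422.4 -214.8  208.8] jaw yaw 15.7 downerr [ 0.     0.002 -1.   ] q6 -0.8 w 0.269 t 23.25
turn [ 0.006 -0.002 -0.001] shift cm now-axes [ 0.28 -0.25  0.  ] target-axes [ 0.28 -0.25  0.  ]
tool axes y,z in world [0.96 0.27 0.  ] [ 0.27 -0.96 -0.  ]
```

arm_command:
  series:
    - [[0,0,0,0,1.5,0.37,0],[0,0,0,0,1.9,0.48,0],[0,0,0,0,1.0,0.25,0],[0,0,0,0,0,0,0]]

```text
time: 23.65
tool_pos: [0.4718, -0.213, 0.21]
tcp_rot: [1.007, 1.325, -1.002]
wrist_force: [-0.5, 0.1, -0.9]
width: 0.271
```

```bash
python3 - <<'E'
from h import *
delta([.48,-.2137,.206],np.radians(15.4))
delta([.52,-.2125,.206],np.radians(15.4))
snap('side','s17'); crop('s17',280,60,400,180,5,'s17c')
P=cloud('side','s17').reshape(-1,3); Q=P[(abs(P[:,0]-.475)<.015)&(abs(P[:,1]+.214)<.03)&(P[:,2]<.165)&(P[:,2]>.07)];print(np.median(Q,0))
E
```

```text
pos [ 471.8 -213.   210. ] jaw yaw 15.7 downerr [ 0.003  0.001 -1.   ] q6 -0.75 w 0.271 t 23.65
turn [ 0.005 -0.    -0.003] shift cm now-axes [0.4  0.77 0.29] target-axes [0.4  0.78 0.29]
tool axes y,z in world [0.96 0.27 0.  ] [ 0.27 -0.96 -0.  ]
pos [ 471.8 -213.   210. ] jaw yaw 15.7 downerr [ 0.003  0.001 -1.   ] q6 -0.75 w 0.271 t 23.65
turn [ 0.005 -0.    -0.003] shift cm now-axes [0.42 4.66 1.26] target-axes [0.4  4.66 1.23]
tool axes y,z in world [0.96 0.27 0.  ] [ 0.27 -0.96 -0.  ]
[ 0.4699398  -0.2084336   0.11806864]
```

View pics/s17c.png

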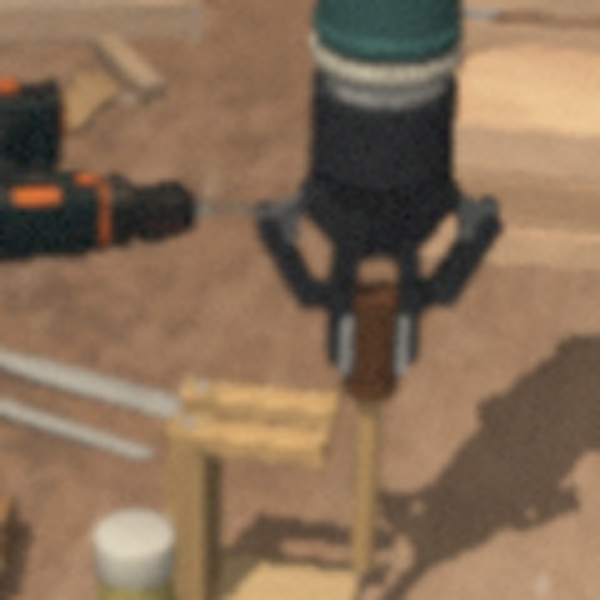

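The rod stands in front of the slot, in line with its middle. I'll slide it in slowly.

arm_command:
  series:
    - [[0.003,0,0,0,1.2,0.32,0],[0,0,0,0,1.4,0.38,0],[0,0,0,0,1.3,0.36,0],[0,0,0,0,0.6,0.16,0],[0,0,0,0,0,0,0]]

```text
time: 24.2
tool_pos: [0.5217, -0.2126, 0.2102]
tcp_rot: [1.009, 1.323, -1.005]
wrist_force: [0.3, 0.1, -1.4]
width: 0.267
```

```bash
python3 - <<'E'
from h import *
delta([.52,-.2127,.187],np.radians(15.4)); print(bot.read_state()['wrist_force'])
snap('side','s18'); crop('s18',280,60,400,180,5,'s18c')
E
```

```text
pos [ 521.7 -212.6  210.2] jaw yaw 15.5 downerr [ 0.003  0.001 -1.   ] q6 -0.7 w 0.267 t 24.2
turn [ 0.002 -0.    -0.003] shift cm now-axes [ 2.32 -0.17 -0.04] target-axes [ 2.32 -0.17 -0.04]
tool axes y,z in world [0.96 0.27 0.  ] [ 0.27 -0.96 -0.  ]
[ 0.30332843  0.05781252 -1.42180536]
```

View pics/s18c.png

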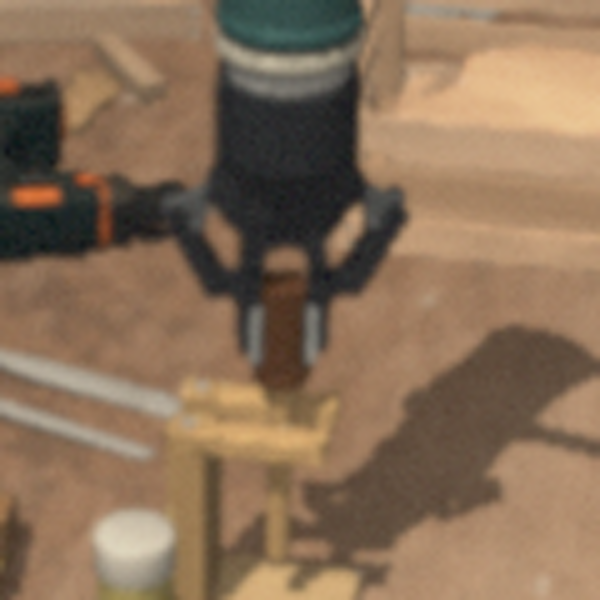

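The rod is in the slot with the collar above the prongs behind the lips. I'll lower it.

arm_command:
  series:
    - [[0,0,-0.002,0.9,-0.1,0,0],[0,0,0,0.9,-0.1,0,0],[0,0,0,0.4,0,0,0],[0,0,0,0,0,0,0]]

```text
time: 24.65
tool_pos: [0.5174, -0.2129, 0.1852]
tcp_rot: [1.008, 1.327, -1.008]
wrist_force: [0.5, 0.4, -1.4]
width: 0.268
```

```bash
python3 - <<'E'
from h import *
delta([.52,-.2127,.185],np.radians(15.4)); print(bot.read_state()['wrist_force'])
E
```

```text
pos [ 517.4 -212.9  185.2] jaw yaw 15.5 downerr [-0.002  0.001 -1.   ] q6 -0.71 w 0.268 t 24.65
turn [ 0.001 -0.002  0.002] shift cm now-axes [0.02 0.26 0.05] target-axes [0.02 0.26 0.05]
tool axes y,z in world [ 0.96  0.27 -0.  ] [ 0.27 -0.96 -0.  ]
[ 0.5425982   0.3508363  -1.37549695]
```

arm_command:
  series:
    - [[0,0,0,0.2,0,0,0],[0,0,0,0.1,0,0,0],[0,0,0,0,0,0,0]]

```text
time: 24.95
tool_pos: [0.5176, -0.2131, 0.1852]
tcp_rot: [1.009, 1.325, -1.008]
wrist_force: [-0.1, 0.8, -1.2]
width: 0.272
```

arm_command:
  series:
    - [[0,0,0,0,0,0,0.3],[0,0,0,0,0,0,0.4],[0,0,0,0,0,0,0.6],[0,0,0,0,0,0,1],[0,0,0,0,0,0,1],[0,0,0,0,0,0,1]]

```text
time: 25.55
tool_pos: [0.5178, -0.2135, 0.1852]
tcp_rot: [1.009, 1.324, -1.008]
wrist_force: [0.2, 0.0, 0.0]
width: 0.998
```

```bash
python3 - <<'E'
from h import *
delta([.52,-.2127,.185],np.radians(15.4)); print(bot.read_state()['wrist_force'])
snap('side','s19'); crop('s19',280,60,400,180,5,'s19c')
E
```

```text
pos [ 517.8 -213.5  185.2] jaw yaw 15.4 downerr [ 0.001  0.    -1.   ] q6 -0.71 w 0.998 t 25.55
turn [ 0.001  0.    -0.001] shift cm now-axes [ 0.02  0.23 -0.01] target-axes [ 0.02  0.23 -0.01]
tool axes y,z in world [0.96 0.27 0.  ] [ 0.27 -0.96  0.  ]
[0.23002102 0.0134709  0.02126707]
```

View pics/s19c.png

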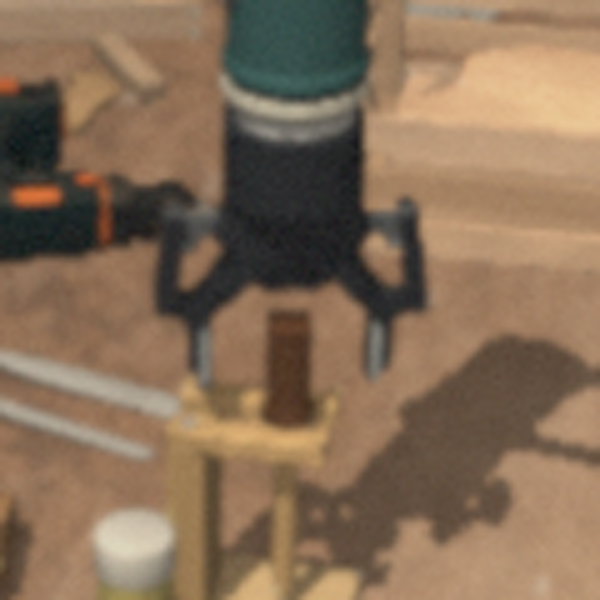

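The stick hangs free and upright. I'll withdraw straight up and then back to clear the view.

arm_command:
  series:
    - [[0,0,0,-1.5,0,0,1],[0,0,0,-3,0,0,1],[0,0,0,-4,0,0,1],[0,0,0,-4,0,0,1],[0,0,0,-2,-1,2,1],[0,0,0,0,-2,4,1],[0,0,0,0,-2,4,1],[0,0,0,0,-2,4,1],[0,0,0,0,-1,2,1],[0,0,0,0,0,0,1]]

```text
time: 26.6
tool_pos: [0.4834, -0.3947, 0.3494]
tcp_rot: [1.003, 1.314, -1.003]
wrist_force: [1.1, -0.4, 0.1]
width: 1.001
```

```bash
python3 - <<'E'
from h import *
snap('top','t20'); snap('side','s20'); print(bot.read_state()['tool_pos'],bot.read_state()['time'])
C=cloud('top','t20')
def box(x0,y0,x1,y1,zl,zh):
    P=C[y0:y1,x0:x1].reshape(-1,3); m=(P[:,2]>zl)&(P[:,2]<zh); return P[m]
def rect(P,nm):
    if len(P)<5: print(nm,len(P)); return
    r=cv2.minAreaRect((P[:,:2]*1000).astype(np.float32)); print(nm,len(P),np.round(r[0],1),np.round(r[1],1),round(r[2],1),'z',np.round(np.percentile(P[:,2],[5,50,95])*1000))
rect(box(370,170,425,230,.206,.235),'handle top')
rect(box(300,160,345,230,.1,.25),'bottle')
rect(box(285,95,330,140,.05,.08),'tin')
rect(box(225,110,275,150,.018,.035),'sander')
rect(box(350,110,420,160,.03,.1),'plane')
P=C.reshape(-1,3);P=P[(P[:,2]>.022)&(P[:,2]<.042)&(abs(P[:,0]-.437)<.1)&(abs(P[:,1]+.081)<.06)];rect(P,'batten')
S=cloud('side','s20').reshape(-1,3)
Q=S[(abs(S[:,0]-.52)<.03)&(abs(S[:,1]+.21)<.03)&(S[:,2]>.165)&(S[:,2]<.25)]; print(len(Q),np.round(Q.min(0),3),np.round(Q.max(0),3),np.polyfit(Q[:,2],Q[:,0],1)[0])
a=cv2.imread('pics/s20.png')[60:180,280:400]; b=cv2.imread('pics/t20.png')[160:310,180:440]
cv2.imwrite('pics/f20.png',np.vstack([cv2.resize(b,(520,300),interpolation=2),np.hstack([cv2.resize(a,(300,300),interpolation=2),np.zeros((300,220,3),np.uint8)])]))
E
```

```text
[ 0.48413356 -0.39217124  0.34921335] 26.7
handle top 110 [ 520.1 -212.9] [23.8 25.2] 16.2 z [209. 213. 217.]
bottle 613 [554.  -11.8] [66.3 66.7] 41.1 z [131. 154. 210.]
tin 527 [759.8  24.1] [68.4 68.1] 71.6 z [55. 60. 63.]
sander 742 [731.4 184.8] [59.4 95.3] 16.8 z [23. 28. 32.]
plane 998 [ 738.7 -183.2] [100.3 149.6] 5.7 z [33. 41. 72.]
batten 724 [437.9 -65.7] [ 97.9 164.2] 86.3 z [27. 32. 36.]
162 [ 0.503 -0.227  0.165] [ 0.529 -0.195  0.213] 0.04750817592686467
```

View pics/f20.png

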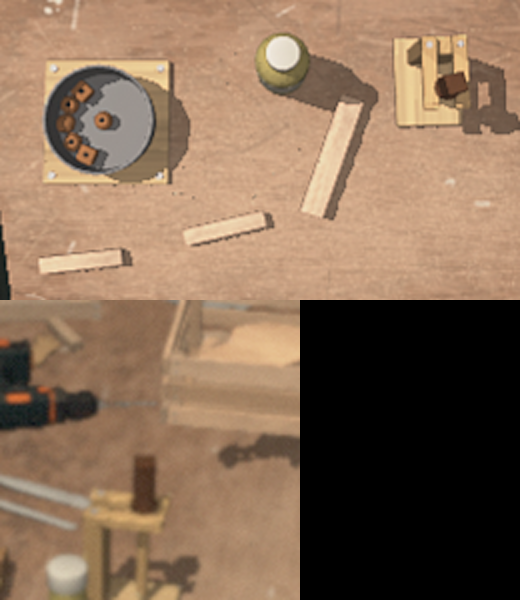

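The stick hangs upright: its handle top is at (520,-213), z 213 mm, the height it had at first. The batten is flat, the bystanders measure within 1 mm of their start, and all six beads are in the tub. I'll hand in.

```bash
python3 -c "
from workcell import bot
print(bot.finish_job())"
```

```text
the job is handed in; nothing more can be done
None
```

The job is done and handed in at about 27 s of the 72 s allowed; no verdict was reported.

I laid the batten flat on the bench between the bottle and the rest. I then stirred about 2.6 clockwise rounds with the tip down, at a radius of 44–51 mm, and hung the stick back in the fork.

What the last checks showed:
- **Stick:** It hangs upright, with its handle top at (520, -213) mm and z 213 mm, the height it had before. That is about 2 mm from my estimate of the seat.
- **Beads:** All six are in the tub. Five moved about 30 mm or more. The middle one was never touched, and one bead now lies on its side.
- **Bystanders:** The bottle, tin, plane and sanding block all measured within 1 mm of where they began.
- **Batten:** It lies flat, with its top at about z 32 mm.

Two final numeric fits came out off:
- **Batten outline:** The rectangle came out too wide (98 mm instead of 31), probably because it took in nearby points. I relied on the pictures and the top height instead.
- **Stick tilt:** The side-view fit gave a slope of about 0.05, from very few pixels. Its real tilt looks smaller and is within the 0.12 rad limit either way.

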